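# Slide a glued-up panel onto the cooling rack

## Task

The glue has gripped: lift the iron press weight off the glued-up wooden panel and stand it in the middle of the rubber mat. Then push the panel along the glass, flat and without lifting it, across onto the cooling rack, so that it lies level and square across both tubes, centred over them and clear of the glass. Leave everything else where it is.

Things in the scene. Friction and masses are not known exactly. Their poses are not given: they have to be found in the camera images.
- panel: Glued-up panel: four wooden strips glued edge to edge, 120 (its x) x 200 (its y, along the strips) x 12 thick, about 0.2 kg, evenly spread. Starts flat near the middle of the glass under the press weight, its length along the glue-up board's y within 0.1 rad. Origin: centre of the underside.
- weight: Press weight, 0.6 to 0.9 kg: dark iron plate 60 (its x) x 90 (its y) x 20 high with a wooden bar handle along its y: bar 18 wide, 16 high, 88 long, its centre 58 above the underside; 30 free height under the bar, between two posts at y = +-34. Whole height 66. Origin: centre of the underside. It starts standing on the panel, within 35 of its middle, yawed up to 0.4 rad.
- glue_board: Glue-up board, fixed: plywood on two battens with a glass sheet on top, 260 (its x) x 300 (its y), glass surface 58 above the bench. Origin: centre of the underside, on the bench. The cooling rack stands beyond one of its two y ends and the rubber mat beyond the other; which is which varies.
- rack: Cooling rack, fixed: two round aluminium tubes, 16 thick, 204 long, along its x at y = +-42, tops 57 above the bench (1 below the glass), nothing higher. Origin: on the bench below the middle of the two; axes parallel to the glue-up board's. Its middle is 120 to 128 beyond the edge of the glass and within 10 of the board's middle in x. A panel slid straight across meets each tube before it can tip.
- mat: The rubber mat, fixed: flat black square 150 x 150 x 4 on the bench, sides parallel to the board's. Origin: centre of its underside; its top is 4 above the bench.
- scraper: Flat scraper, 140 long: steel blade, wooden handle, 14 high, lying on the glass along its far edge. A bystander. Origin: centre of the underside.
- strip: Bare wooden strip 20 x 130 x 12, lying on the glass along its edge nearest the robot. A bystander. Origin: centre of the underside.
- tape: Roll of paper tape lying flat, 100 across, 25 high, at the back of the bench. A bystander. Origin: centre of the underside.
- driftwood: Crooked piece of driftwood, 190 long, 30 thick, on the bench beside the robot. A bystander. Origin: centre of the underside.
- offcut: Wooden offcut 70 x 110 x 18, on the bench beside the robot. A bystander. Origin: centre of the underside.
Not all that is in view belongs to the job. Of the things that look like the weight, the larger one is meant.

How it is judged:
By the outcome, as a careful person would: the job done as asked, in the order asked, and still so for the second after the job is handed in, with the robot touching nothing.
It also fails if it takes over 58 s, if anything falls off the work surface, if the arm or the gripper's body presses on something with over 40 N, if the wrist force passes 120 N, or if a joint passes its speed limit or range.

## Robot

A 6-joint arm with a two-finger parallel gripper is mounted at the origin on the work surface. World frame = base frame: x ahead of the robot, y to its left, z up, the work surface at z = 0. Lengths are in m, angles in degrees, forces in N, time in s.
With the tool pointing down it reaches from about 0.325 to 0.9 m from the base axis. Payload 3.5 kg.
Tool frame: the origin (TCP) lies midway between the tips of the shut fingers; the grasp point (between the pads) lies 19 mm behind it (arm.hold_point_z is the x of the grasp point in the tool frame, in m); x points along the fingers, y is the direction in which the jaws open and shut, and the axes are right-handed (so a half turn about x gives the same grasp; the last joint's range is limited). The gripper opens to 85 mm and grips with 20 to 120 N. Pads are 22 mm wide; open, the fingers measure 114 mm over their backs; the gripper's body (76 mm by 85 mm) begins 54 mm behind the grasp point. The pads swing forward as they close: fully open they stand 13 mm farther back than shut.
Start: joints at [63.747, 15.837, -1.513, 72.651, 0, 84.076], TCP at [0.217, 0.586, 0.231] pointing down, gripper open.
Joint ranges: [-178.77, 178.77], [-48.84, 107.48], [-61.69, 71.31], [-111.58, 123.2], [-90, 87.43], [-180, 180]. Speed limits (degrees/s): [147.25, 147.25, 180, 180, 180, 180].

## Interface

Orientations are given as [roll, pitch, yaw] about the fixed x, y, z axes, in that order (R = Rz(yaw) Ry(pitch) Rx(roll)).
In Python, from bench import arm, viewer gives the robot as it stands.
- The arm moves only by the shell command python3 -m jog 'ROWS' [OPENING]. ROWS is JSON, a list of rows, each an object of numbers: "tx", "ty", "tz": the shift along the tool's x, y, z in mm; "wx", "wy", "wz": the turn, a rotation vector about the tool's x, y, z in degrees. In form: [{"tx": .., "ty": .., "tz": .., "wx": .., "wy": .., "wz": ..}, ...]. A call has 1 to 8 rows; each row is the pose to reach, as a shift and turn from the pose commanded when the call began, along the tool's axes at that moment; what a row does not reach only later rows make up. A row lasts 1/12 s, in which the tool goes at most 41.7 mm and 7.16 degrees, less where a joint would pass 70% of its speed; a pose out of reach is approached as far as the arm can. A call with a gripper value outside its range is refused whole. OPENING is the finger opening in mm, from 0 to 85.4, set as the call begins (- or left out, the last holds). The fingers move at their own pace and stop on an object; the grip force is fixed at half the most. Time passes only in rows, so rows that repeat a pose let the fingers close. It gives the time, the measured TCP pose, the force and the opening at its end, in the units of the state.
- arm.get_state(): the state, without advancing time (a new reading comes with each control period).
- viewer.get_image(name): name is "side" or "top" or "wrist"; returns a dict with "frame" (480x640x3 uint8, red, green, blue), "mtx" (3x3 intrinsics, pixels), "R" (3x3) and "t" (3): a world point X has camera coordinates R X + t. Camera axes: x right, y down, z forward; pixel columns grow to the right and rows downward; lengths in m; the calibration is good to about 2 mm. The wrist camera is an equidistant fisheye: a pixel r from the principal point sees the ray r / f radians off the axis. A picture is of the moment at which its call begins. There is no depth.
- arm.finish_job(): hands the job in, once; it reports no verdict.
The state is a dict: "time_s": time; "q": joint angles; "joint_vel": joint speeds; "tau": joint torques, N m; "ee_pos": TCP position; "orientation": TCP orientation; "contact_force": force on the tool from outside, world axes, zero at the start; "moment": the same for the moment, N m; "width": finger opening in m.
Only numpy, scipy, OpenCV 4.12 (cv2) and the standard library are available. Lean on these libraries where they do the work, as an engineer would, in place of code of your own. Each camera call takes 0.05 s, during which the arm holds its last target.

## Working session

There is one attempt and no reset: what is moved stays moved. The work goes in short steps, Python scripts to look and compute and a shell command to move; the robot and the scene stay as the last step left them, time stands still between calls to the robot, and variables do not carry over. Pictures are saved under pics/ and viewed, and the job is handed in when it is done.

```bash
ls; mkdir -p pics
python3 - <<'E'
from bench import arm, viewer
import cv2
print(arm.get_state(), arm.hold_point_z)
for n in ["side","top","wrist"]:
    im=viewer.get_image(n); cv2.imwrite(f"pics/{n}0.png",im["frame"][:,:,::-1]); print(n,im["mtx"],im["R"],im["t"])
E
```

```text
pics
{'time_s': 0.0, 'q': array([ 6.37473472e+01,  1.58771043e+01, -1.59696216e+00,  7.26509523e+01,
        1.45245497e-03,  8.40769442e+01]), 'joint_vel': array([-0.00708045, -0.05340248, -0.01818652, -0.10322885, -0.0086238 ,
       -0.04510478]), 'tau': array([ 2.15460204e-04, -4.45510626e+01,  2.95199704e+01,  1.62904174e-02,
        1.18670573e-04,  1.50787815e-05]), 'ee_pos': array([0.21678362, 0.58537775, 0.23017944]), 'orientation': array([ -96.58868121,   89.87497279, -116.91827972]), 'contact_force': array([ 0.10221591, -0.44177654,  0.66348238]), 'moment': array([ 0.04146509, -0.02156042,  0.03641578]), 'width': 0.08524642759183411} -0.0187
side [[477.34063961   0.         319.51673824]
 [  0.         477.34063961 240.27791963]
 [  0.           0.           1.        ]] [[ 9.42020766e-01 -3.35553810e-01 -7.18852737e-04]
 [-1.88734053e-01 -5.28070937e-01 -8.27961679e-01]
 [ 2.77446091e-01  7.80092767e-01 -5.60784219e-01]] [-0.47826672  0.18455546  0.96320481]
top [[516.41474704   0.         325.63745357]
 [  0.         516.41474704 243.43584068]
 [  0.           0.           1.        ]] [[ 0.02553992 -0.99956191  0.01495692]
 [-0.99871267 -0.02616844 -0.04345362]
 [ 0.04382599 -0.01382787 -0.99894348]] [-0.00871209  0.51954349  1.21128395]
wrist [[371.64829954   0.         313.61932116]
 [  0.         371.64829954 244.08260972]
 [  0.           0.           1.        ]] [[ 0.34857206  0.93727777 -0.00281172]
 [ 0.89406323 -0.33159722  0.30115481]
 [ 0.28133335 -0.10748801 -0.95357112]] [-0.62306248 -0.0396634   0.38016798]
```

View pics/top0.png

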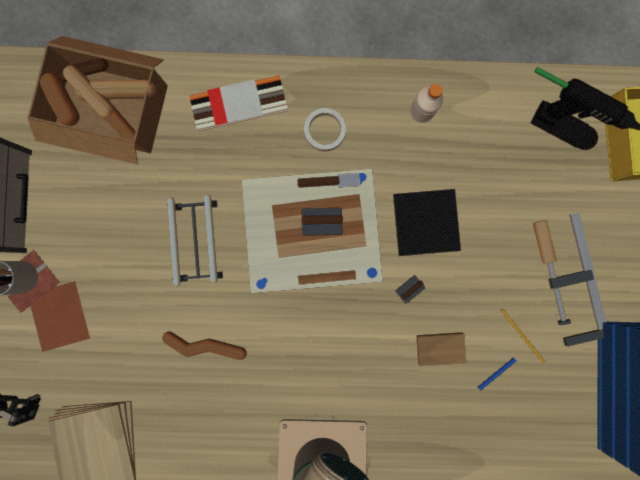

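View pics/side0.png

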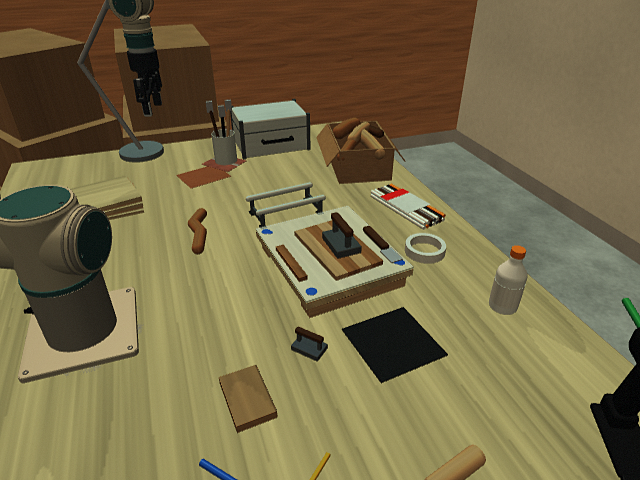

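View pics/wrist0.png

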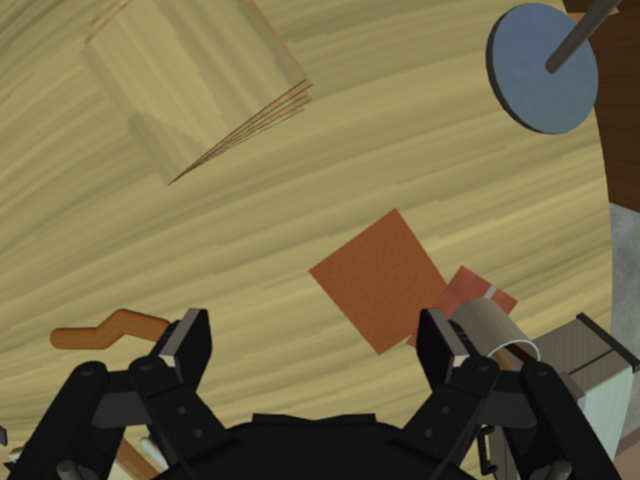

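The top view shows the board at about (312,230), the rack on the +y side at (195,240) and the mat on the -y side at (427,222). Two things could be the weight: the one on the panel at (322,221) and a small one on the bench at (410,289). I choose the larger one, on the panel, and check it in a close crop.

Run:
```python
import cv2
im=cv2.imread("pics/top0.png")[160:310,155:475]
cv2.imwrite("pics/crop0.png",cv2.resize(im[:, :], None,fx=2.5,fy=2.5,interpolation=cv2.INTER_CUBIC))
im=cv2.imread("pics/top0.png")[160:305,235:395]
cv2.imwrite("pics/crop1.png",cv2.resize(im, None,fx=4,fy=4,interpolation=cv2.INTER_CUBIC))
im=cv2.imread("pics/side0.png")[180:320,240:420]
cv2.imwrite("pics/crop2.png",cv2.resize(im, None,fx=4,fy=4,interpolation=cv2.INTER_CUBIC))
```

```text
(no output)
```

View pics/crop0.png

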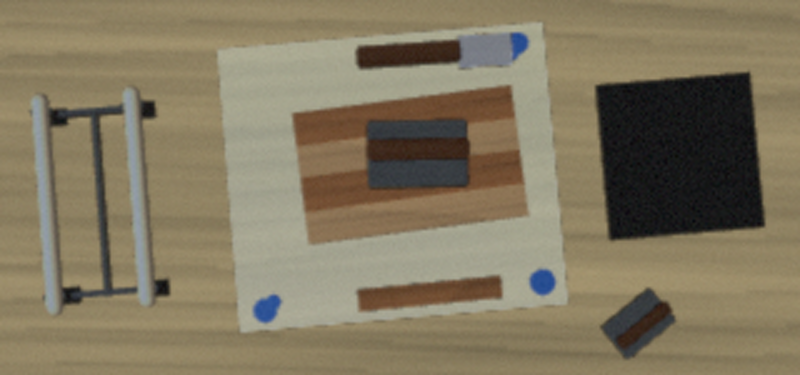

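View pics/crop1.png

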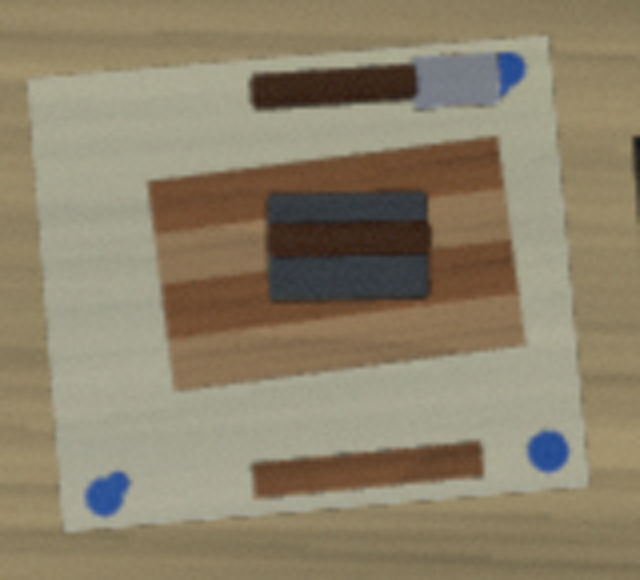

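View pics/crop2.png

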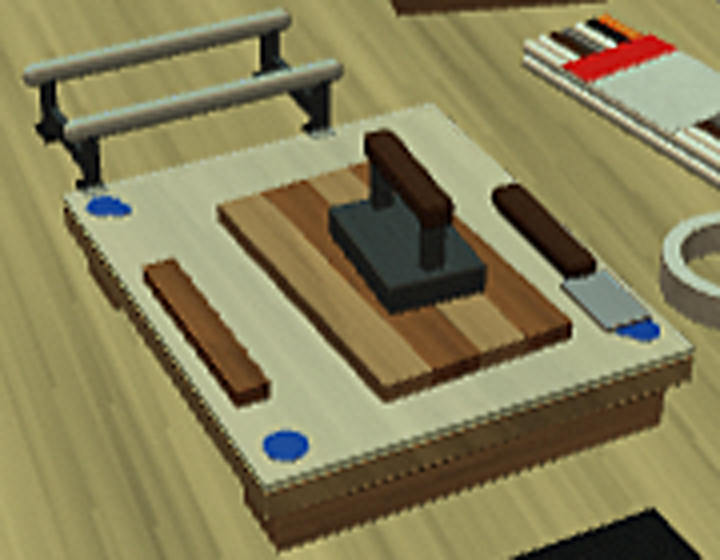

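```bash
cat > h.py <<'E'
import numpy as np, cv2
from bench import arm, viewer
def ray(im,uv,z):
    uv=np.atleast_2d(uv).astype(float)
    d=np.c_[(uv-im["mtx"][:2,2])/im["mtx"][0,0],np.ones(len(uv))]@im["R"]
    c=-im["R"].T@im["t"]
    return c+d*((z-c[2])/d[:,2])[:,None]
def proj(im,X):
    p=np.atleast_2d(X)@im["R"].T+im["t"]; p=p@im["mtx"].T
    return p[:,:2]/p[:,2:]
def rect(im,mask,z,roi,name="",k=3):
    """largest contour in roi -> world rect (centre, dims, yaw of long side wrt +y mod 180)"""
    x0,y0,x1,y1=roi; m=np.zeros(mask.shape,np.uint8); m[y0:y1,x0:x1]=mask[y0:y1,x0:x1]
    m=cv2.morphologyEx(m,cv2.MORPH_OPEN,np.ones((k,k),np.uint8)) if k else m
    cs,_=cv2.findContours(m,cv2.RETR_EXTERNAL,cv2.CHAIN_APPROX_NONE)
    c=cv2.convexHull(max(cs,key=cv2.contourArea)).reshape(-1,2)
    P=ray(im,c,z)[:,:2]*1000
    (cx,cy),(w,h),a=cv2.minAreaRect(P.astype(np.float32))
    print(name,"centre",round(cx,1),round(cy,1),"dims",round(w,1),round(h,1),"ang",round(a,2),"px area",cv2.contourArea(max(cs,key=cv2.contourArea)))
    return (cx,cy),(w,h),a
E
python3 - <<'E'
from h import *
im=viewer.get_image("top"); f=im["frame"]
hsv=cv2.cvtColor(f,cv2.COLOR_RGB2HSV)
for n,(u,v) in dict(glass=(260,250),panelL=(330,243),panelD=(300,200),bar=(322,219),plate=(322,212),plate2=(322,232),mat=(427,222),bench=(390,300),tube=(173,240),strip=(327,278)).items(): print(n,hsv[v,u],f[v,u])
E
```

```text
glass [ 30  29 167] [167 167 148]
panelL [ 17  98 140] [140 117  86]
panelD [ 26  38 161] [161 158 137]
bar [ 11 138  61] [61 40 28]
plate [103  37  62] [53 58 62]
plate2 [100  35  65] [56 62 65]
mat [30 23 22] [22 22 20]
bench [ 22  84 131] [131 119  88]
tube [ 79  13 152] [144 152 149]
strip [ 13 144 115] [115  78  50]
```

Run:
```python
from h import *
im=viewer.get_image("top"); f=im["frame"]
hsv=cv2.cvtColor(f,cv2.COLOR_RGB2HSV); H,S,V=[hsv[...,i].astype(int) for i in range(3)]
glass=((S<58)&(V>125)).astype(np.uint8)*255
rect(im,glass,.058,(238,165,390,300),"glass")
panel=((H<24)&(S>65)&(V>45)|((V<75))).astype(np.uint8)*255
rect(im,panel,.070,(268,192,370,262),"panel",0)
plate=((H>85)&(H<125)&(V<90)).astype(np.uint8)*255
rect(im,plate,.090,(295,200,350,245),"plate",0)
bar=((V<80)&(H<25)&(S>100)).astype(np.uint8)*255
rect(im,bar,.136,(295,200,350,245),"bar",0)
mat=((V<50)).astype(np.uint8)*255
rect(im,mat,.004,(385,180,470,265),"mat")
tube=((S<40)&(V>95)).astype(np.uint8)*255
rect(im,tube,.053,(160,190,187,292),"tubeL",0)
rect(im,tube,.053,(198,190,222,290),"tubeR",0)
o=np.dstack([glass,panel,tube|mat|bar]); cv2.imwrite("pics/masks.png",cv2.resize(o[160:310,155:475],None,fx=2.5,fy=2.5))
```

```text
glass centre 547.5 38.7 dims 259.4 299.6 ang 6.44 px area 14677.5
panel centre 557.8 22.4 dims 119.8 200.2 ang 8.99 px area 4553.0
plate centre 549.1 14.7 dims 20.0 84.3 ang 1.53 px area 318.0
bar centre 565.2 15.5 dims 16.8 85.5 ang 3.19 px area 266.0
mat centre 577.7 -235.5 dims 146.9 146.8 ang 6.32 px area 3616.0
tubeL centre 513.3 354.7 dims 199.2 12.4 ang 6.0 px area 308.0
tubeR centre 523.4 271.2 dims 197.4 11.0 ang 6.58 px area 314.0
```

View pics/masks.png

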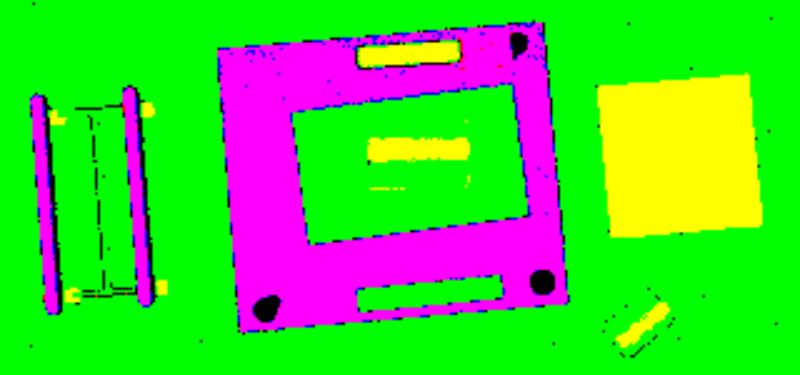

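```bash
cat >> h.py <<'E'
from scipy.spatial.transform import Rotation as Ro
def toolR(s): return Ro.from_euler("xyz",s["orientation"],degrees=True).as_matrix()
def go(x,y,z,ang):
    """tool-frame shift (mm) / turn (deg) to TCP x,y,z mm, pointing down, tool y axis along world angle ang (mod 180)"""
    s=arm.get_state(); R=toolR(s)
    c=np.degrees(np.arctan2(R[1,1],R[0,1])); 
    d=(ang-c+90)%180-90; a=np.radians(c+d)
    ty=np.array([np.cos(a),np.sin(a),0]); tx=np.array([0,0,-1.]); T=np.c_[tx,ty,np.cross(tx,ty)]
    w=Ro.from_matrix(R.T@T).as_rotvec(degrees=True)
    t=R.T@(np.array([x,y,z])-s["ee_pos"]*1000)
    print("t",s["time_s"].round(2) if hasattr(s["time_s"],"round") else s["time_s"],"pos",(s["ee_pos"]*1000).round(1),"toolY ang",round(c,2),"F",s["contact_force"].round(1),"w",round(s["width"]*1000,1))
    print("tx,ty,tz",t.round(1),"wx,wy,wz",w.round(2), "q6",s["q"][5].round(1)); print("world dir of tool y",R[:,1].round(3),"z",R[:,2].round(3))
E
python3 - <<'E'
from h import *
im=viewer.get_image("top"); f=im["frame"]
print("cam",-im["R"].T@im["t"])
P=ray(im,[[302,207.9],[342,207.7],[342.2,234.5],[302.6,235]],.09)[:,:2]*1000
print(P,P.mean(0), np.degrees(np.arctan2(-(P[0]-P[1]+P[3]-P[2])[0],(P[0]-P[1]+P[3]-P[2])[1])))
P=ray(im,[[301.7,215.2],[342.5,215],[342.5,224],[301.7,224.5]],.136)[:,:2]*1000
print(P.mean(0), np.degrees(np.arctan2(-(P[0]-P[1]+P[3]-P[2])[0],(P[0]-P[1]+P[3]-P[2])[1])))
si=viewer.get_image("side")
# side crop2 px bar top ends
P=ray(si,np.array([[380,132],[435,210]])/4+[240,180],.136)*1000
print(P)
go(560,15,200,2)
print(ray(im,np.array([[250,90],[500,80]])/4+[235,160],.06),ray(im,np.array([410,289]),.02))
E
```

```text
cam [0.46601146 0.02163684 1.23271055]
[[593.71703962  60.30478625]
 [596.58269213 -28.51348421]
 [536.93775192 -30.3992095 ]
 [533.50672493  57.3176921 ]] [565.18605215  14.67744616] 2.04276733498683
[564.57577569  15.25631184] 2.0332944430184314
[[563.68746477  52.09483439 136.        ]
 [562.07477865 -33.25238111 136.        ]]
t 0.35 pos [217.1 585.9 231. ] toolY ang 69.67 F [-0.2 -0.1  0.1] w 85.2
tx,ty,tz [  31.2 -416.2  519.9] wx,wy,wz [6.767e+01 2.000e-02 3.000e-02] q6 84.1
world dir of tool y [ 0.347  0.938 -0.001] z [ 0.938 -0.347 -0.   ]
[[ 0.65498858  0.07318714  0.06      ]
 [ 0.66473718 -0.06948157  0.06      ]] [[ 0.41737389 -0.19588374  0.02      ]]
```

```bash
python3 -m jog '[{"tx":0,"ty":-200,"tz":260,"wx":34},{"tx":0,"ty":-200,"tz":260,"wx":34},{"tx":0,"ty":-200,"tz":260,"wx":34},{"tx":0,"ty":-200,"tz":260,"wx":34},{"tx":0,"ty":-200,"tz":260,"wx":34},{"tx":0,"ty":-200,"tz":260,"wx":34},{"tx":0,"ty":-200,"tz":260,"wx":34},{"tx":0,"ty":-200,"tz":260,"wx":34}]' 85; python3 -c "
from h import *
go(565,15,200,2)"
```

```text
t 0.35 pos [217.1 585.9 231. ] toolY ang 69.67 F [-0.2 -0.1  0.1] w 85.2
tx,ty,tz [  31.2 -414.5  524.6] wx,wy,wz [6.767e+01 2.000e-02 3.000e-02] q6 84.1
world dir of tool y [ 0.347  0.938 -0.001] z [ 0.938 -0.347 -0.   ]validation failed for argument at $[0]...
```

```bash
python3 -m jog '[{"tx":0,"ty":-200,"tz":260,"wx":34,"wy":0,"wz":0},{"tx":0,"ty":-200,"tz":260,"wx":34,"wy":0,"wz":0},{"tx":0,"ty":-200,"tz":260,"wx":34,"wy":0,"wz":0},{"tx":0,"ty":-200,"tz":260,"wx":34,"wy":0,"wz":0},{"tx":0,"ty":-200,"tz":260,"wx":34,"wy":0,"wz":0},{"tx":0,"ty":-200,"tz":260,"wx":34,"wy":0,"wz":0},{"tx":0,"ty":-200,"tz":260,"wx":34,"wy":0,"wz":0},{"tx":0,"ty":-200,"tz":260,"wx":34,"wy":0,"wz":0}]' 85; python3 -c "
from h import *
go(565,15,200,2)"
```

```text
time_s: 1.02
ee_pos: [0.3923, 0.3061, 0.2316]
orientation: [55.4, 90.0, 1.1]
contact_force: [0.9, 0.2, 0.5]
width: 0.0853
t 1.0167 pos [392.3 306.1 231.6] toolY ang 35.65 F [0.9 0.2 0.5] w 85.3
tx,ty,tz [ 31.7 -29.3 337.2] wx,wy,wz [ 3.365e+01  1.000e-02 -4.000e-02] q6 84.9
world dir of tool y [0.813 0.583 0.001] z [ 0.583 -0.813  0.   ]
```

```bash
python3 -m jog '[{"tx":30,"ty":-29.3,"tz":337.2,"wx":33.6,"wy":0,"wz":0},{"tx":30,"ty":-29.3,"tz":337.2,"wx":33.6,"wy":0,"wz":0},{"tx":30,"ty":-29.3,"tz":337.2,"wx":33.6,"wy":0,"wz":0},{"tx":30,"ty":-29.3,"tz":337.2,"wx":33.6,"wy":0,"wz":0},{"tx":30,"ty":-29.3,"tz":337.2,"wx":33.6,"wy":0,"wz":0},{"tx":30,"ty":-29.3,"tz":337.2,"wx":33.6,"wy":0,"wz":0},{"tx":30,"ty":-29.3,"tz":337.2,"wx":33.6,"wy":0,"wz":0},{"tx":30,"ty":-29.3,"tz":337.2,"wx":33.6,"wy":0,"wz":0}]' 85
python3 - <<'E'
from h import *
go(565,15,107,2)
im=viewer.get_image("wrist"); cv2.imwrite("pics/w1.png",im["frame"][:,:,::-1])
E
```

```text
time_s: 1.68
ee_pos: [0.5618, 0.0207, 0.2019]
orientation: [98.6, 90.0, 10.7]
contact_force: [-0.3, 1.5, 0.2]
width: 0.0852
t 1.6833 pos [561.8  20.7 201.9] toolY ang 2.05 F [-0.3  1.5  0.2] w 85.2
tx,ty,tz [94.9  3.   5.8] wx,wy,wz [ 0.05 -0.01 -0.04] q6 83.5
world dir of tool y [0.999 0.036 0.001] z [ 0.036 -0.999 -0.   ]
```

View pics/w1.png

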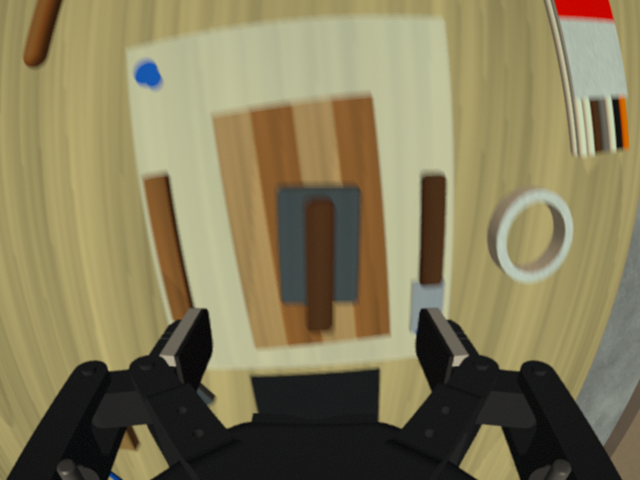

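The bar shows at (319,265) in the wrist view, midway between the fingers at u≈200 and u≈430, aligned and over the large weight. I'll descend next.

```bash
python3 -m jog '[{"tx":0,"ty":0,"tz":0,"wx":0,"wy":0,"wz":0},{"tx":20,"ty":0,"tz":0,"wx":0,"wy":0,"wz":0},{"tx":40,"ty":0,"tz":0,"wx":0,"wy":0,"wz":0},{"tx":60,"ty":0,"tz":0,"wx":0,"wy":0,"wz":0},{"tx":75,"ty":0,"tz":0,"wx":0,"wy":0,"wz":0},{"tx":85,"ty":0,"tz":0,"wx":0,"wy":0,"wz":0},{"tx":94,"ty":0,"tz":0,"wx":0,"wy":0,"wz":0},{"tx":94,"ty":0,"tz":0,"wx":0,"wy":0,"wz":0}]' 85
python3 - <<'E'
from h import *
go(565,15,107,2)
im=viewer.get_image("wrist"); cv2.imwrite("pics/w2.png",im["frame"][:,:,::-1])
im=viewer.get_image("side"); cv2.imwrite("pics/s2.png",cv2.resize(im["frame"][130:320,250:450,::-1],None,fx=3,fy=3))
E
```

```text
time_s: 2.4
ee_pos: [0.5594, 0.0234, 0.1063]
orientation: [-98.4, 89.8, 173.7]
contact_force: [-0.7, -0.3, -0.7]
width: 0.0848
t 2.4 pos [559.4  23.4 106.3] toolY ang 2.12 F [-0.7 -0.3 -0.7] w 84.8
tx,ty,tz [-0.8  5.3  8.6] wx,wy,wz [ 0.12 -0.03  0.18] q6 83.7
world dir of tool y [ 0.999  0.037 -0.003] z [ 0.037 -0.999 -0.   ]
```

View pics/w2.png

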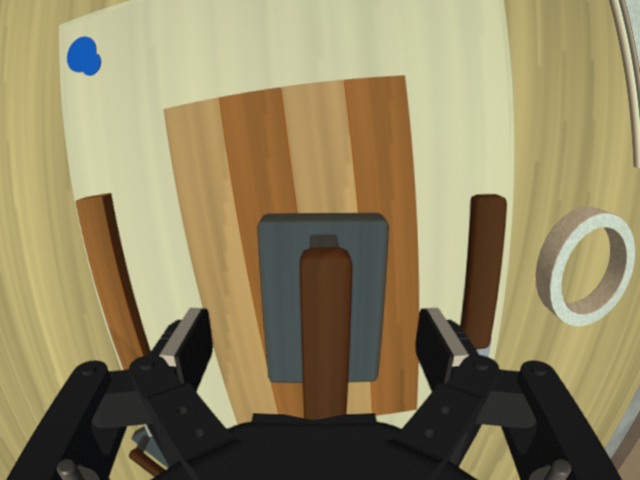

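View pics/s2.png

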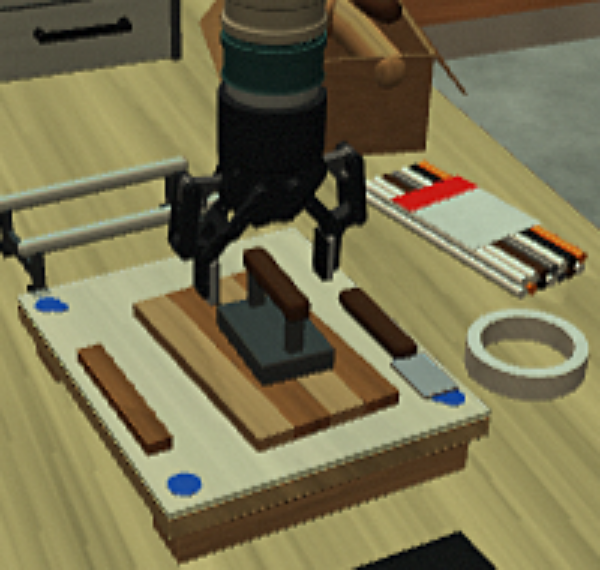

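The tool is about 8 mm off along the bar and 5 mm across it, with the bar at u=326 against a finger midpoint of 315. I'll shift it, then close.

```bash
python3 -m jog '[{"tx":0,"ty":3,"tz":4,"wx":0,"wy":0,"wz":0},{"tx":0,"ty":5.3,"tz":8.6,"wx":0,"wy":0,"wz":0},{"tx":0,"ty":5.3,"tz":8.6,"wx":0,"wy":0,"wz":0},{"tx":0,"ty":5.3,"tz":8.6,"wx":0,"wy":0,"wz":0}]' 85; python3 -c "
from h import *
go(565,15,107,2)"
```

```text
time_s: 2.83
ee_pos: [0.5675, 0.0138, 0.1087]
orientation: [84.4, 89.9, -3.6]
contact_force: [-0.8, 0.2, 0.4]
width: 0.0848
t 2.8333 pos [567.5  13.8 108.7] toolY ang 2.03 F [-0.8  0.2  0.4] w 84.8
tx,ty,tz [ 1.6 -2.5 -1.3] wx,wy,wz [ 0.03  0.01 -0.09] q6 82.8
world dir of tool y [0.999 0.035 0.002] z [ 0.035 -0.999  0.   ]
```

```bash
python3 -m jog '[{"tx":0,"ty":-1,"tz":0,"wx":0,"wy":0,"wz":0},{"tx":0,"ty":-1.5,"tz":0,"wx":0,"wy":0,"wz":0}]' 45; python3 -c "
from h import *
go(565,15,107,2)
im=viewer.get_image('wrist'); cv2.imwrite('pics/w3.png',im['frame'][:,:,::-1])"
```

```text
time_s: 3.0
ee_pos: [0.565, 0.0142, 0.108]
orientation: [151.3, 90.0, 63.3]
contact_force: [0.0, -0.7, -0.6]
width: 0.0633
t 3.0 pos [565.   14.2 108. ] toolY ang 2.06 F [ 0.  -0.7 -0.6] w 63.3
tx,ty,tz [ 1.  -0.  -0.8] wx,wy,wz [ 0.06 -0.   -0.  ] q6 82.8
world dir of tool y [0.999 0.036 0.   ] z [ 0.036 -0.999 -0.   ]
```

View pics/w3.png

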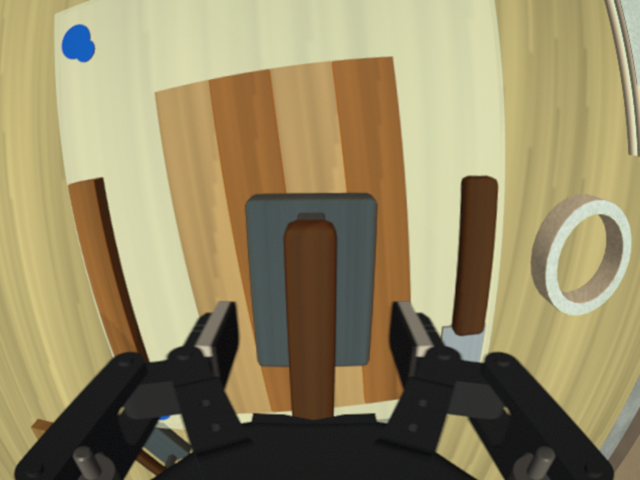

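The bar at u=311 is now midway between the pads at about 225 and 400. I'll close on it.

```bash
python3 -m jog '[{"tx":0,"ty":0,"tz":0,"wx":0,"wy":0,"wz":0},{"tx":0,"ty":0,"tz":0,"wx":0,"wy":0,"wz":0},{"tx":0,"ty":0,"tz":0,"wx":0,"wy":0,"wz":0},{"tx":0,"ty":0,"tz":0,"wx":0,"wy":0,"wz":0},{"tx":0,"ty":0,"tz":0,"wx":0,"wy":0,"wz":0},{"tx":0,"ty":0,"tz":0,"wx":0,"wy":0,"wz":0},{"tx":0,"ty":0,"tz":0,"wx":0,"wy":0,"wz":0}]' 5; python3 -c "
from h import *
go(565,15,107,2)"
```

```text
time_s: 3.63
ee_pos: [0.5646, 0.0144, 0.1079]
orientation: [-99.8, 89.9, 172.3]
contact_force: [-2.8, 0.2, 2.1]
width: 0.017
t 3.6333 pos [564.6  14.4 107.9] toolY ang 2.08 F [-2.8  0.2  2.1] w 17.0
tx,ty,tz [ 0.9  0.4 -0.6] wx,wy,wz [ 0.08 -0.01  0.05] q6 82.8
world dir of tool y [ 0.999  0.036 -0.001] z [ 0.036 -0.999 -0.   ]
```

```bash
python3 -m jog '[{"tx":-3,"ty":0,"tz":0,"wx":0,"wy":0,"wz":0},{"tx":-10,"ty":0,"tz":0,"wx":0,"wy":0,"wz":0},{"tx":-20,"ty":0,"tz":0,"wx":0,"wy":0,"wz":0},{"tx":-32,"ty":0,"tz":0,"wx":0,"wy":0,"wz":0},{"tx":-45,"ty":0,"tz":0,"wx":0,"wy":0,"wz":0},{"tx":-55,"ty":0,"tz":0,"wx":0,"wy":0,"wz":0},{"tx":-60,"ty":0,"tz":0,"wx":0,"wy":0,"wz":0},{"tx":-60,"ty":0,"tz":0,"wx":0,"wy":0,"wz":0}]' 5
python3 - <<'E'
from h import *
go(577.7,-235.5,160,6.35)
for n in ["side","wrist"]:
    im=viewer.get_image(n); cv2.imwrite(f"pics/{n}4.png",im["frame"][:,:,::-1])
E
```

```text
time_s: 4.3
ee_pos: [0.5667, 0.0141, 0.1701]
orientation: [82.8, 89.8, -5.2]
contact_force: [0.6, 0.0, -7.3]
width: 0.017
t 4.3 pos [566.7  14.1 170.1] toolY ang 2.07 F [ 0.6  0.  -7.3] w 17.0
tx,ty,tz [ 10.3   1.9 249.9] wx,wy,wz [-4.28  0.04 -0.23] q6 82.8
world dir of tool y [0.999 0.036 0.004] z [ 0.036 -0.999  0.001]
```

View pics/side4.png

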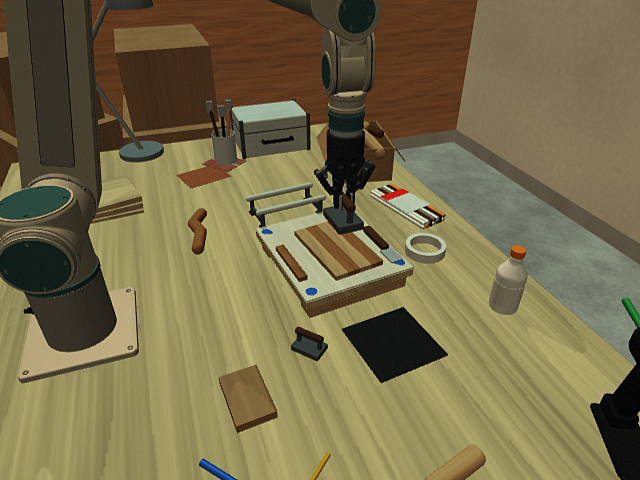

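View pics/wrist4.png

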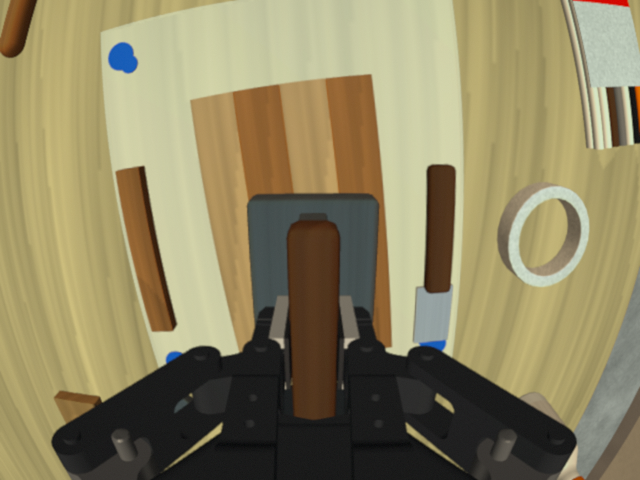

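The weight is held level and clear of the panel (wrist view, handle at (314,300)). Next I carry it to the mat.

```bash
python3 -m jog '[{"tx":0,"ty":0.2,"tz":10,"wx":0,"wy":0,"wz":0},{"tx":0,"ty":0.4,"tz":30,"wx":-1,"wy":0,"wz":0},{"tx":0,"ty":0.8,"tz":58,"wx":-2,"wy":0,"wz":0},{"tx":0,"ty":1,"tz":88,"wx":-3,"wy":0,"wz":0},{"tx":0,"ty":1.2,"tz":118,"wx":-4,"wy":0,"wz":0},{"tx":0,"ty":1.4,"tz":148,"wx":-4.3,"wy":0,"wz":0},{"tx":0,"ty":1.6,"tz":178,"wx":-4.3,"wy":0,"wz":0},{"tx":0,"ty":1.8,"tz":205,"wx":-4.3,"wy":0,"wz":0}]' 5; python3 -c "
from h import *
go(577.7,-235.5,160,6.35)"
```

```text
time_s: 5.07
ee_pos: [0.5733, -0.1929, 0.1667]
orientation: [-90.0, 89.9, -173.6]
contact_force: [0.1, -0.3, -6.8]
width: 0.0167
t 5.0667 pos [ 573.3 -192.9  166.7] toolY ang 6.32 F [ 0.1 -0.3 -6.8] w 16.7
tx,ty,tz [ 6.7 -0.4 42.8] wx,wy,wz [-0.03  0.    0.11] q6 59.0
world dir of tool y [ 0.994  0.11  -0.002] z [ 0.11  -0.994  0.   ]
```

```bash
python3 -m jog '[{"tx":2,"ty":0,"tz":18,"wx":0,"wy":0,"wz":0},{"tx":10,"ty":0,"tz":32,"wx":0,"wy":0,"wz":0},{"tx":22,"ty":0,"tz":40,"wx":0,"wy":0,"wz":0},{"tx":40,"ty":0,"tz":42.8,"wx":0,"wy":0,"wz":0},{"tx":60,"ty":0,"tz":42.8,"wx":0,"wy":0,"wz":0},{"tx":80,"ty":0,"tz":42.8,"wx":0,"wy":0,"wz":0},{"tx":92,"ty":0,"tz":42.8,"wx":0,"wy":0,"wz":0},{"tx":98,"ty":0,"tz":42.8,"wx":0,"wy":0,"wz":0}]' 5
python3 - <<'E'
from h import *
go(577.7,-235.5,42,6.35)
for n in ["side"]:
    im=viewer.get_image(n); cv2.imwrite(f"pics/{n}5.png",cv2.resize(im["frame"][160:400,260:520,::-1],None,fx=2.5,fy=2.5))
E
```

```text
time_s: 5.73
ee_pos: [0.5762, -0.2311, 0.0659]
orientation: [-126.3, 89.6, 150.1]
contact_force: [-0.2, -0.5, -8.1]
width: 0.0169
t 5.7333 pos [ 576.2 -231.1   65.9] toolY ang 6.41 F [-0.2 -0.5 -8.1] w 16.9
tx,ty,tz [23.8  1.1  4.7] wx,wy,wz [ 0.06 -0.25  0.33] q6 55.8
world dir of tool y [ 0.994  0.112 -0.006] z [ 0.112 -0.994 -0.004]
```

View pics/side5.png

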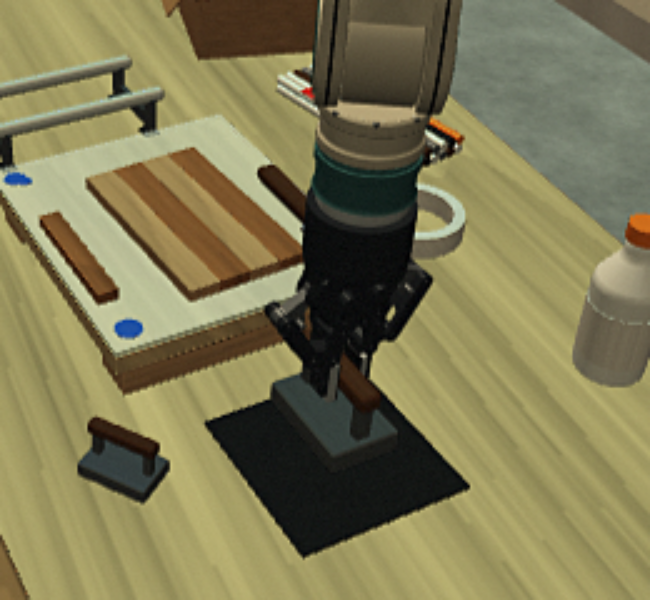

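```bash
python3 -m jog '[{"tx":0,"ty":1,"tz":4,"wx":0,"wy":0,"wz":0},{"tx":5,"ty":1,"tz":4,"wx":0,"wy":0,"wz":0},{"tx":10,"ty":1,"tz":4,"wx":0,"wy":0,"wz":0},{"tx":14,"ty":1,"tz":4,"wx":0,"wy":0,"wz":0},{"tx":17,"ty":1,"tz":4,"wx":0,"wy":0,"wz":0},{"tx":19,"ty":1,"tz":4,"wx":0,"wy":0,"wz":0},{"tx":19,"ty":1,"tz":4,"wx":0,"wy":0,"wz":0}]' 5
python3 - <<'E'
from h import *
go(577.7,-235.5,42,6.35)
E
```

```text
time_s: 6.37
ee_pos: [0.58, -0.2367, 0.0504]
orientation: [-124.7, 89.9, 151.7]
contact_force: [-0.7, -0.2, -8.4]
width: 0.0171
t 6.3667 pos [ 580.  -236.7   50.4] toolY ang 6.37 F [-0.7 -0.2 -8.4] w 17.1
tx,ty,tz [ 8.4 -2.2 -1.4] wx,wy,wz [ 0.02 -0.03  0.05] q6 55.5
world dir of tool y [ 0.994  0.111 -0.001] z [ 0.111 -0.994 -0.001]
```

```bash
python3 -m jog '[{"tx":2,"ty":-2,"tz":0,"wx":0,"wy":0,"wz":0},{"tx":4,"ty":-2,"tz":-1,"wx":0,"wy":0,"wz":0},{"tx":6,"ty":-2,"tz":-1,"wx":0,"wy":0,"wz":0},{"tx":8,"ty":-2,"tz":-1,"wx":0,"wy":0,"wz":0},{"tx":8.5,"ty":-2,"tz":-1,"wx":0,"wy":0,"wz":0},{"tx":8.5,"ty":-2,"tz":-1,"wx":0,"wy":0,"wz":0}]' 5
python3 - <<'E'
from h import *
go(577.7,-235.5,42,6.35)
E
```

```text
time_s: 6.87
ee_pos: [0.5783, -0.2361, 0.0422]
orientation: [-128.4, 90.0, 148.0]
contact_force: [-0.1, -0.2, -7.1]
width: 0.0169
t 6.8667 pos [ 578.3 -236.1   42.2] toolY ang 6.37 F [-0.1 -0.2 -7.1] w 16.9
tx,ty,tz [ 0.2 -0.5 -0.7] wx,wy,wz [ 0.02 -0.01  0.01] q6 55.5
world dir of tool y [ 0.994  0.111 -0.   ] z [ 0.111 -0.994 -0.   ]
```

Still carrying about 7 N, so I'll lower in 1 mm steps until contact.

```bash
python3 -m jog '[{"tx":0.5,"ty":0,"tz":0,"wx":0,"wy":0,"wz":0},{"tx":1,"ty":0,"tz":0,"wx":0,"wy":0,"wz":0},{"tx":1.5,"ty":0,"tz":0,"wx":0,"wy":0,"wz":0},{"tx":1.5,"ty":0,"tz":0,"wx":0,"wy":0,"wz":0}]' 5;python3 -m jog '[{"tx":0.5,"ty":0,"tz":0,"wx":0,"wy":0,"wz":0},{"tx":1,"ty":0,"tz":0,"wx":0,"wy":0,"wz":0},{"tx":1,"ty":0,"tz":0,"wx":0,"wy":0,"wz":0}]' 5
```

```text
time_s: 7.2
ee_pos: [0.5785, -0.2363, 0.042]
orientation: [37.8, 90.0, -45.9]
contact_force: [-3.5, 0.4, 1.2]
width: 0.0171
time_s: 7.45
ee_pos: [0.5785, -0.2363, 0.0419]
orientation: [29.7, 90.0, -54.0]
contact_force: [-6.3, 2.2, 7.2]
width: 0.0165
```

Down on the mat. I'll release and rise.

```bash
python3 -m jog '[{"tx":-1.5,"ty":0,"tz":0,"wx":0,"wy":0,"wz":0},{"tx":-1.5,"ty":0,"tz":0,"wx":0,"wy":0,"wz":0},{"tx":-1.5,"ty":0,"tz":0,"wx":0,"wy":0,"wz":0},{"tx":-1.5,"ty":0,"tz":0,"wx":0,"wy":0,"wz":0},{"tx":-1.5,"ty":0,"tz":0,"wx":0,"wy":0,"wz":0},{"tx":-1.5,"ty":0,"tz":0,"wx":0,"wy":0,"wz":0}]' 85; python3 -m jog '[{"tx":-5,"ty":0,"tz":0,"wx":0,"wy":0,"wz":0},{"tx":-20,"ty":0,"tz":0,"wx":0,"wy":0,"wz":0},{"tx":-45,"ty":0,"tz":0,"wx":0,"wy":0,"wz":0},{"tx":-75,"ty":0,"tz":0,"wx":0,"wy":0,"wz":0},{"tx":-105,"ty":0,"tz":0,"wx":0,"wy":0,"wz":0},{"tx":-135,"ty":0,"tz":0,"wx":0,"wy":0,"wz":0},{"tx":-145,"ty":0,"tz":0,"wx":0,"wy":0,"wz":0},{"tx":-145,"ty":0,"tz":0,"wx":0,"wy":0,"wz":0}]' 85
python3 - <<'E'
from h import *
go(560,-100,150,9)
for n in ["top","side"]:
    im=viewer.get_image(n); cv2.imwrite(f"pics/{n}6.png",im["frame"][:,:,::-1])
E
```

```text
time_s: 7.95
ee_pos: [0.5786, -0.2363, 0.0413]
orientation: [58.5, 90.0, -25.1]
contact_force: [0.1, -0.8, 0.6]
width: 0.0849
time_s: 8.62
ee_pos: [0.5809, -0.2375, 0.1907]
orientation: [55.9, 89.5, -27.8]
contact_force: [0.2, -0.1, 0.7]
width: 0.0848
t 8.6167 pos [ 580.9 -237.5  190.7] toolY ang 6.37 F [ 0.2 -0.1  0.7] w 84.8
tx,ty,tz [  40.1   -5.8 -139.1] wx,wy,wz [-2.63  0.27 -0.37] q6 55.5
world dir of tool y [0.994 0.111 0.007] z [ 0.111 -0.994  0.004]
```

View pics/side6.png

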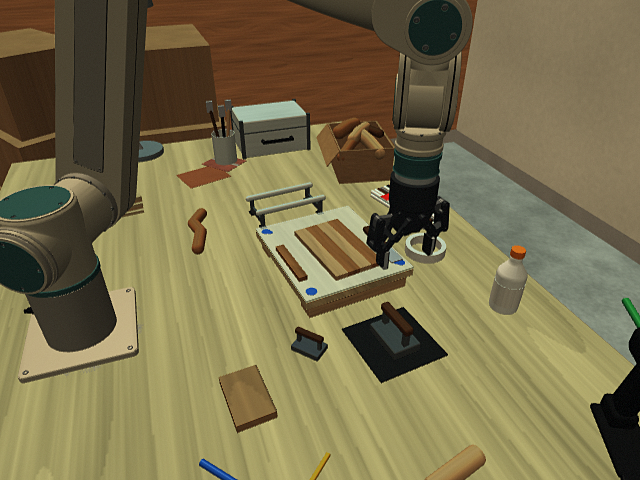

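View pics/top6.png

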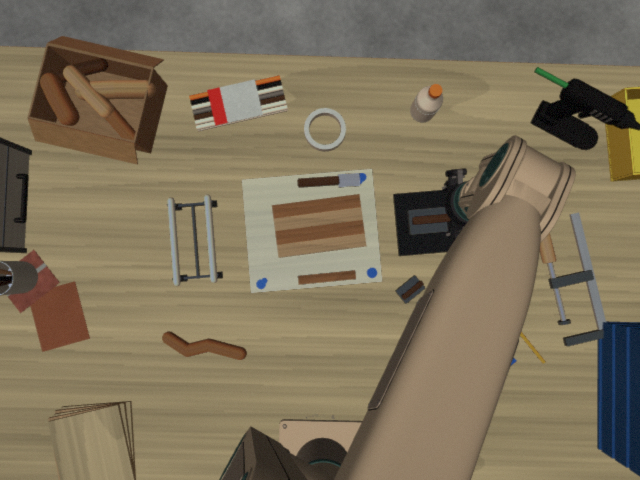

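Weight stands on the mat, centred at about (430,221), and the panel at (319,226) is still in place. I'll remeasure the panel.

```bash
cat >> h.py <<'E'
def panelmeas(roi=(268,192,370,262),z=.070):
    im=viewer.get_image("top"); f=im["frame"]
    hsv=cv2.cvtColor(f,cv2.COLOR_RGB2HSV); H,S,V=[hsv[...,i].astype(int) for i in range(3)]
    m=((H<24)&(S>65)&(V>45)).astype(np.uint8)*255
    return im,m,rect(im,m,z,roi,"panel",3)
E
python3 - <<'E'
from h import *
im,m,((cx,cy),_,a)=panelmeas()
p=np.radians(a); y=np.array([-np.sin(p),np.cos(p)])
st=np.array([cx,cy])-y*123; print(st)
go(st[0],st[1],100,a)
E
```

```text
panel centre 557.8 22.4 dims 119.8 200.3 ang 9.0 px area 4553.0
[577.0516633  -99.08842251]
t 8.7667 pos [ 577.4 -235.6  184.6] toolY ang 6.37 F [-0.4  0.   0.1] w 85.0
tx,ty,tz [  84.8   15.  -135.6] wx,wy,wz [-2.63 -0.09  0.13] q6 55.5
world dir of tool y [ 0.994  0.111 -0.002] z [ 0.111 -0.994 -0.002]
```

```bash
python3 -m jog '[{"tx":0,"ty":3,"tz":-20,"wx":0,"wy":0,"wz":0},{"tx":5,"ty":6,"tz":-50,"wx":-1,"wy":0,"wz":0},{"tx":15,"ty":9,"tz":-80,"wx":-2,"wy":0,"wz":0},{"tx":30,"ty":12,"tz":-110,"wx":-2.6,"wy":0,"wz":0},{"tx":50,"ty":15,"tz":-128,"wx":-2.6,"wy":0,"wz":0},{"tx":65,"ty":15,"tz":-135.6,"wx":-2.6,"wy":0,"wz":0},{"tx":75,"ty":15,"tz":-135.6,"wx":-2.6,"wy":0,"wz":0},{"tx":75,"ty":15,"tz":-135.6,"wx":-2.6,"wy":0,"wz":0}]' 85
python3 -m jog '[{"tx":0,"ty":0,"tz":0,"wx":0,"wy":0,"wz":0},{"tx":0,"ty":0,"tz":0,"wx":0,"wy":0,"wz":0}]'
python3 - <<'E'
from h import *
go(577,-99,60,9)
for n in ["wrist","side"]:
    im=viewer.get_image(n); f=im["frame"][:,:,::-1]
    if n=="side": f=cv2.resize(f[150:330,250:450],None,fx=3,fy=3,interpolation=cv2.INTER_CUBIC)
    cv2.imwrite(f"pics/{n}7.png",f)
E
```

```text
time_s: 9.43
ee_pos: [0.5746, -0.0985, 0.1067]
orientation: [-112.6, 89.5, 166.4]
contact_force: [-0.8, -0.2, 0.5]
width: 0.0852
time_s: 9.6
ee_pos: [0.5787, -0.1007, 0.1115]
orientation: [36.0, 90.0, -45.1]
contact_force: [0.8, -0.5, 0.6]
width: 0.0848
t 9.6 pos [ 578.7 -100.7  111.5] toolY ang 8.91 F [ 0.8 -0.5  0.6] w 84.8
tx,ty,tz [51.5 -1.4 -2. ] wx,wy,wz [-0.09  0.02 -0.02] q6 64.9
world dir of tool y [0.988 0.155 0.   ] z [ 0.155 -0.988  0.   ]
```

View pics/side7.png

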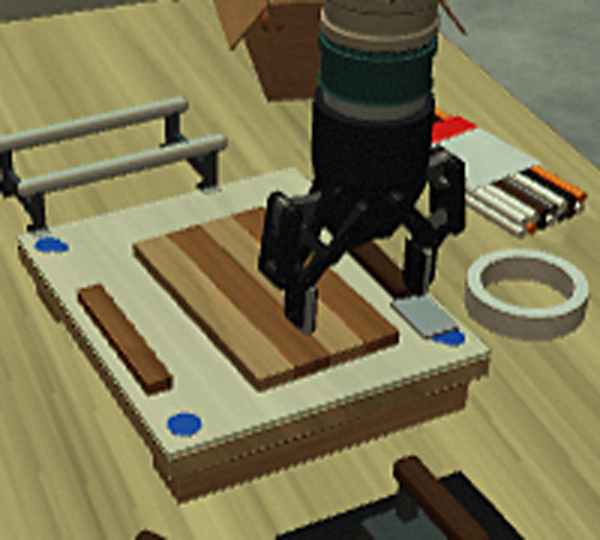

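View pics/wrist7.png

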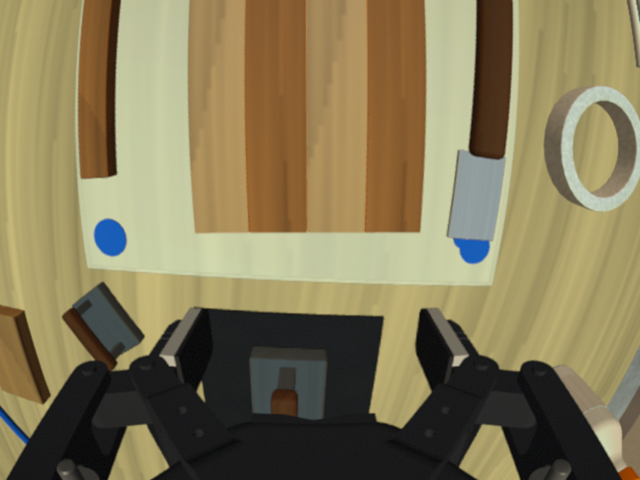

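```bash
python3 -m jog '[{"tx":10,"ty":-1,"tz":-1,"wx":0,"wy":0,"wz":0},{"tx":22,"ty":-1,"tz":-2,"wx":0,"wy":0,"wz":0},{"tx":34,"ty":-1,"tz":-2,"wx":0,"wy":0,"wz":0},{"tx":44,"ty":-1,"tz":-2,"wx":0,"wy":0,"wz":0},{"tx":48,"ty":-1,"tz":-2,"wx":0,"wy":0,"wz":0},{"tx":50,"ty":-1,"tz":-2,"wx":0,"wy":0,"wz":0},{"tx":50,"ty":-1,"tz":-2,"wx":0,"wy":0,"wz":0},{"tx":50,"ty":-1,"tz":-2,"wx":0,"wy":0,"wz":0}]' 65
python3 - <<'E'
from h import *
go(577,-99,55,9)
for n in ["wrist","side"]:
    im=viewer.get_image(n); f=im["frame"][:,:,::-1]
    if n=="side": f=cv2.resize(f[170:290,310:430],None,fx=5,fy=5,interpolation=cv2.INTER_CUBIC)
    cv2.imwrite(f"pics/{n}8.png",f)
E
```

```text
time_s: 10.37
ee_pos: [0.5772, -0.0979, 0.0614]
orientation: [63.5, 90.0, -17.6]
contact_force: [0.7, -0.4, 0.5]
width: 0.065
t 10.3667 pos [577.2 -97.9  61.4] toolY ang 8.98 F [ 0.7 -0.4  0.5] w 65.0
tx,ty,tz [ 6.4 -0.3  1. ] wx,wy,wz [-0.02  0.01 -0.01] q6 65.1
world dir of tool y [0.988 0.156 0.   ] z [ 0.156 -0.988  0.   ]
```

View pics/side8.png

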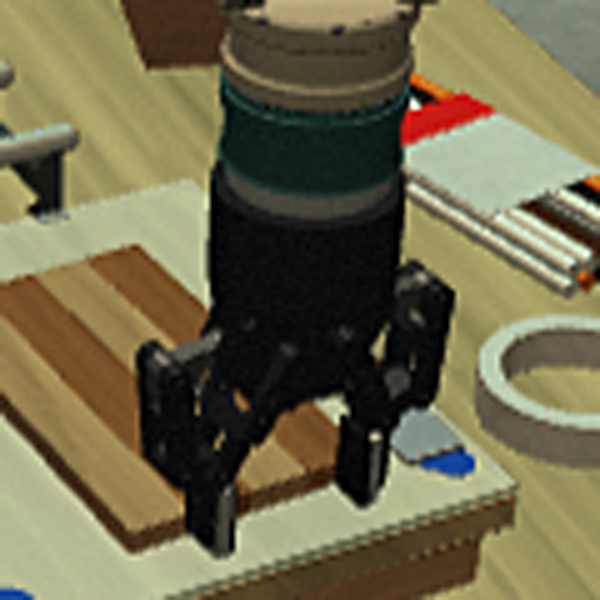

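View pics/wrist8.png

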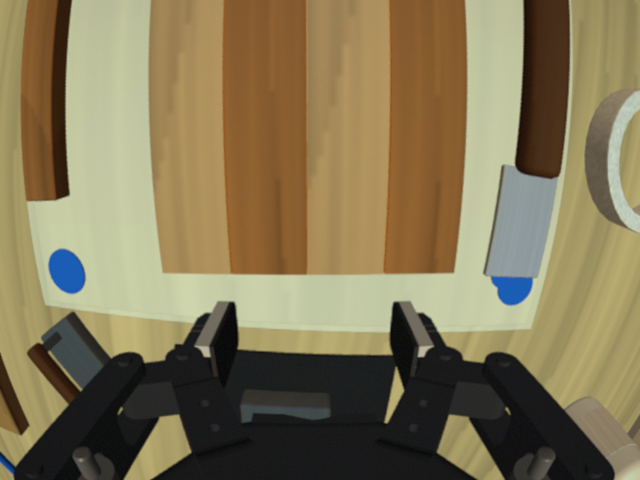

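Run:
```python
from h import *
s=arm.get_state(); R=toolR(s); im=viewer.get_image("side")
for r in (0,5,8,11,14):
  P=[s["ee_pos"]+R@np.array([-r/1e3,sg*y/1e3,.011]) for sg in(-1,1) for y in (32.5,42)]
  print(r,((proj(im,np.array(P))-[310,170])*5).round(0).tolist())
```

```text
0 [[229.0, 569.0], [210.0, 576.0], [359.0, 522.0], [377.0, 515.0]]
5 [[230.0, 559.0], [210.0, 566.0], [359.0, 513.0], [378.0, 506.0]]
8 [[230.0, 554.0], [210.0, 561.0], [360.0, 507.0], [378.0, 500.0]]
11 [[230.0, 548.0], [211.0, 555.0], [360.0, 501.0], [379.0, 495.0]]
14 [[231.0, 542.0], [211.0, 549.0], [361.0, 496.0], [379.0, 489.0]]
```

Tips are about 7.5 mm above the TCP height, so TCP z=55 puts them 4–5 mm above the glass. I'll lower there, then push slowly.

```bash
python3 -m jog '[{"tx":3,"ty":0,"tz":0,"wx":0,"wy":0,"wz":0},{"tx":5.5,"ty":0,"tz":0,"wx":0,"wy":0,"wz":0},{"tx":5.5,"ty":0,"tz":0,"wx":0,"wy":0,"wz":0},{"tx":5.5,"ty":0,"tz":0,"wx":0,"wy":0,"wz":0}]' 65
cat >> h.py <<'E'
A=(557.8,22.4,9.0); B=(518.3,313.,6.35); G=111
def wp(s,z=55):
    c=np.array(A[:2])+(np.array(B[:2])-A[:2])*s; a=A[2]+(B[2]-A[2])*s; p=np.radians(a)
    t=c-G*np.array([-np.sin(p),np.cos(p)]); print("s",s,"tcp",t.round(1),"ang",round(a,2)); go(t[0],t[1],z,a)
E
python3 -c "
from h import *
wp(0);wp(.15)"
```

```text
time_s: 10.85
ee_pos: [0.5767, -0.0979, 0.0556]
orientation: [-117.0, 90.0, 162.0]
contact_force: [0.2, 0.5, -0.5]
width: 0.0647
s 0 tcp [575.2 -87.2] ang 9.0
t 10.85 pos [576.7 -97.9  55.6] toolY ang 8.97 F [ 0.2  0.5 -0.5] w 64.7
tx,ty,tz [  0.6   0.1 -10.7] wx,wy,wz [-0.03 -0.01  0.03] q6 65.1
world dir of tool y [ 0.988  0.156 -0.   ] z [ 0.156 -0.988 -0.   ]
s 0.15 tcp [568.5 -43.8] ang 8.6
t 10.85 pos [576.7 -97.9  55.6] toolY ang 8.97 F [ 0.2  0.5 -0.5] w 64.7
tx,ty,tz [  0.7   0.3 -54.7] wx,wy,wz [ 0.37 -0.01  0.03] q6 65.1
world dir of tool y [ 0.988  0.156 -0.   ] z [ 0.156 -0.988 -0.   ]
```

```bash
python3 -m jog '[{"tx":0,"ty":0,"tz":-4,"wx":0,"wy":0,"wz":0},{"tx":0,"ty":0,"tz":-8,"wx":0,"wy":0,"wz":0},{"tx":0,"ty":0,"tz":-11,"wx":0,"wy":0,"wz":0},{"tx":0,"ty":0,"tz":-15,"wx":0,"wy":0,"wz":0},{"tx":0,"ty":0,"tz":-20,"wx":0,"wy":0,"wz":0},{"tx":0,"ty":0,"tz":-25,"wx":0,"wy":0,"wz":0},{"tx":0,"ty":0,"tz":-30,"wx":0,"wy":0,"wz":0},{"tx":0,"ty":0,"tz":-33,"wx":0,"wy":0,"wz":0}]' 65
python3 - <<'E'
from h import *
wp(.15);wp(.3)
im,m,_=panelmeas((230,185,375,268))
cv2.imwrite("pics/top9.png",cv2.resize(im["frame"][160:310,155:475,::-1],None,fx=2.5,fy=2.5))
im=viewer.get_image("side"); f=im["frame"][:,:,::-1]
f=cv2.resize(f[170:290,310:430],None,fx=5,fy=5,interpolation=cv2.INTER_CUBIC)
cv2.imwrite(f"pics/side9.png",f)
E
```

```text
time_s: 11.52
ee_pos: [0.5717, -0.0647, 0.0559]
orientation: [-0.3, 90.0, -81.3]
contact_force: [-0.4, -0.5, -0.8]
width: 0.0653
s 0.15 tcp [568.5 -43.8] ang 8.6
t 11.5167 pos [571.7 -64.7  55.9] toolY ang 9.0 F [-0.4 -0.5 -0.8] w 65.3
tx,ty,tz [  0.9   0.1 -21.2] wx,wy,wz [0.4  0.01 0.  ] q6 68.1
world dir of tool y [ 0.988  0.156 -0.   ] z [ 0.156 -0.988  0.   ]
s 0.3 tcp [ 5.618e+02 -3.000e-01] ang 8.21
t 11.5167 pos [571.7 -64.7  55.9] toolY ang 9.0 F [-0.4 -0.5 -0.8] w 65.3
tx,ty,tz [  0.9   0.3 -65.1] wx,wy,wz [ 0.79  0.01 -0.  ] q6 68.1
world dir of tool y [ 0.988  0.156 -0.   ] z [ 0.156 -0.988  0.   ]
panel centre 556.4 23.5 dims 185.8 253.3 ang 1.46 px area 6756.5
```

View pics/top9.png

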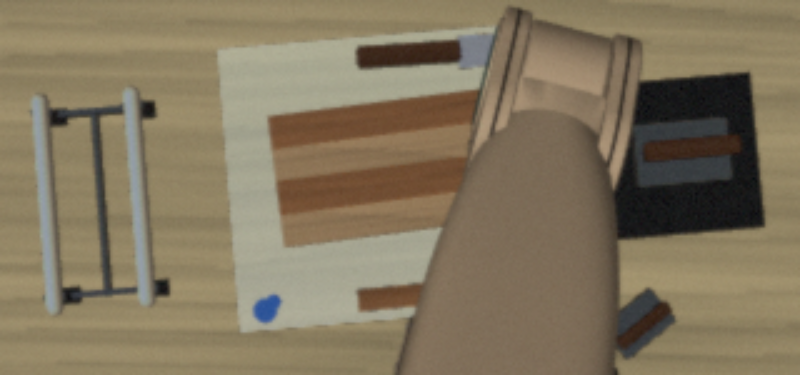

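View pics/side9.png

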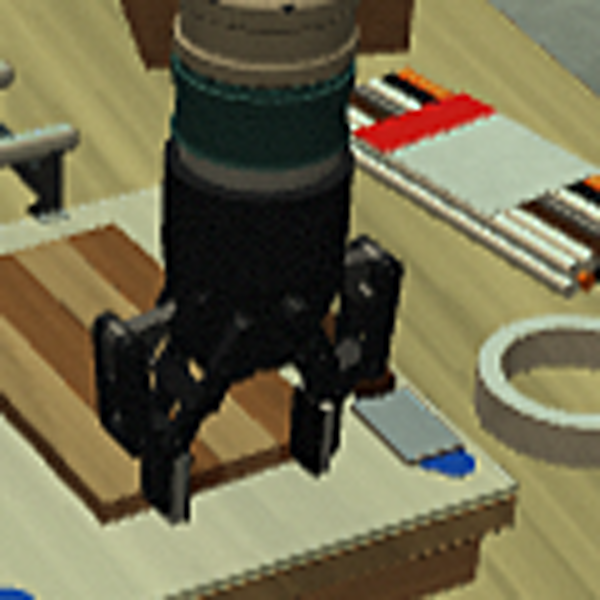

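The top view shows the panel pushed straight by about 22 mm, with front corners at crop (269,117) and (286,246), and the fingers flush on its rear edge. I'll continue.

```bash
python3 -m jog '[{"tx":0,"ty":0,"tz":-4,"wx":0,"wy":0,"wz":0},{"tx":0.3,"ty":0,"tz":-11,"wx":0.1,"wy":0,"wz":0},{"tx":0.5,"ty":0,"tz":-20,"wx":0.2,"wy":0,"wz":0},{"tx":0.7,"ty":0.1,"tz":-29,"wx":0.3,"wy":0,"wz":0},{"tx":0.7,"ty":0.2,"tz":-38,"wx":0.5,"wy":0,"wz":0},{"tx":0.7,"ty":0.2,"tz":-47,"wx":0.6,"wy":0,"wz":0},{"tx":0.7,"ty":0.3,"tz":-56,"wx":0.7,"wy":0,"wz":0},{"tx":0.7,"ty":0.3,"tz":-65,"wx":0.8,"wy":0,"wz":0}]' 65
python3 - <<'E'
from h import *
wp(.3);wp(.5)
im=viewer.get_image("side"); f=im["frame"][:,:,::-1]
f=cv2.resize(f[150:300,250:420],None,fx=4,fy=4,interpolation=cv2.INTER_CUBIC)
cv2.imwrite(f"pics/side10.png",f)
E
```

```text
time_s: 12.28
ee_pos: [0.5619, -0.0001, 0.0553]
orientation: [23.1, 90.0, -58.7]
contact_force: [0.4, -3.2, 2.8]
width: 0.0649
s 0.3 tcp [ 5.618e+02 -3.000e-01] ang 8.21
t 12.2833 pos [ 5.619e+02 -1.000e-01  5.530e+01] toolY ang 8.18 F [ 0.4 -3.2  2.8] w 64.9
tx,ty,tz [ 0.3 -0.1  0.2] wx,wy,wz [-0.03  0.01 -0.01] q6 75.2
world dir of tool y [0.99  0.142 0.   ] z [ 0.142 -0.99   0.   ]
s 0.5 tcp [552.9  57.7] ang 7.67
t 12.2833 pos [ 5.619e+02 -1.000e-01  5.530e+01] toolY ang 8.18 F [ 0.4 -3.2  2.8] w 64.9
tx,ty,tz [  0.3  -0.7 -58.5] wx,wy,wz [ 0.5   0.01 -0.01] q6 75.2
world dir of tool y [0.99  0.142 0.   ] z [ 0.142 -0.99   0.   ]
```

View pics/side10.png

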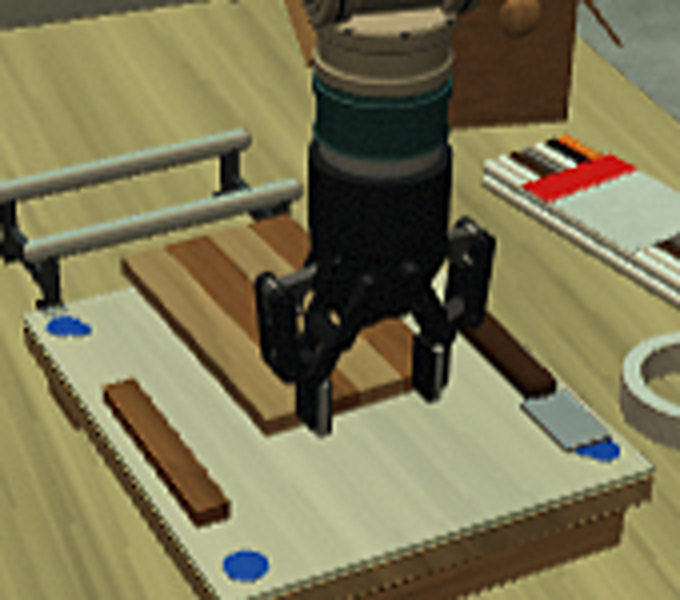

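```bash
python3 -m jog '[{"tx":0,"ty":0,"tz":-4,"wx":0,"wy":0,"wz":0},{"tx":0,"ty":-0.1,"tz":-11,"wx":0.1,"wy":0,"wz":0},{"tx":0,"ty":-0.2,"tz":-19,"wx":0.2,"wy":0,"wz":0},{"tx":0,"ty":-0.3,"tz":-27,"wx":0.2,"wy":0,"wz":0},{"tx":0,"ty":-0.4,"tz":-35,"wx":0.3,"wy":0,"wz":0},{"tx":0,"ty":-0.5,"tz":-43,"wx":0.4,"wy":0,"wz":0},{"tx":0,"ty":-0.6,"tz":-51,"wx":0.5,"wy":0,"wz":0},{"tx":0,"ty":-0.7,"tz":-58,"wx":0.5,"wy":0,"wz":0}]' 65
python3 -c "
from h import *
wp(.5);wp(.65)"
```

```text
time_s: 13.0
ee_pos: [0.5527, 0.0573, 0.055]
orientation: [-133.3, 90.0, 144.3]
contact_force: [-0.2, -0.7, -0.1]
width: 0.0651
s 0.5 tcp [552.9  57.7] ang 7.67
t 13.0 pos [552.7  57.3  55. ] toolY ang 7.69 F [-0.2 -0.7 -0.1] w 65.1
tx,ty,tz [ 0.   0.3 -0.4] wx,wy,wz [ 0.01 -0.02  0.02] q6 81.6
world dir of tool y [ 0.991  0.134 -0.   ] z [ 0.134 -0.991 -0.   ]
s 0.65 tcp [546.2 101.2] ang 7.28
t 13.0 pos [552.7  57.3  55. ] toolY ang 7.69 F [-0.2 -0.7 -0.1] w 65.1
tx,ty,tz [  0.1  -0.6 -44.4] wx,wy,wz [ 0.41 -0.02  0.02] q6 81.6
world dir of tool y [ 0.991  0.134 -0.   ] z [ 0.134 -0.991 -0.   ]
```

```bash
python3 -m jog '[{"tx":0,"ty":0,"tz":-4,"wx":0,"wy":0,"wz":0},{"tx":0,"ty":-0.1,"tz":-10,"wx":0.1,"wy":0,"wz":0},{"tx":0,"ty":-0.2,"tz":-16,"wx":0.2,"wy":0,"wz":0},{"tx":0,"ty":-0.3,"tz":-22,"wx":0.2,"wy":0,"wz":0},{"tx":0,"ty":-0.4,"tz":-28,"wx":0.3,"wy":0,"wz":0},{"tx":0,"ty":-0.5,"tz":-34,"wx":0.3,"wy":0,"wz":0},{"tx":0,"ty":-0.6,"tz":-40,"wx":0.4,"wy":0,"wz":0},{"tx":0,"ty":-0.6,"tz":-44,"wx":0.4,"wy":0,"wz":0}]' 65
python3 - <<'E'
from h import *
wp(.65);wp(.8)
for n in ("top","side"):
    im=viewer.get_image(n); f=im["frame"][:,:,::-1]
    f=f[140:300,230:430] if n=="side" else f[160:310,155:355]
    cv2.imwrite(f"pics/{n}11.png",cv2.resize(f,None,fx=4 if n=="top" else 3.7,fy=4 if n=="top" else 3.7,interpolation=cv2.INTER_CUBIC))
E
```

```text
time_s: 13.67
ee_pos: [0.5466, 0.1004, 0.0553]
orientation: [72.5, 90.0, -10.2]
contact_force: [0.5, -2.3, 1.8]
width: 0.0649
s 0.65 tcp [546.2 101.2] ang 7.28
t 13.6667 pos [546.6 100.4  55.3] toolY ang 7.28 F [ 0.5 -2.3  1.8] w 64.9
tx,ty,tz [ 0.3 -0.3 -0.8] wx,wy,wz [ 0.    0.01 -0.02] q6 86.5
world dir of tool y [0.992 0.127 0.   ] z [ 0.127 -0.992  0.   ]
s 0.8 tcp [539.5 144.7] ang 6.88
t 13.6667 pos [546.6 100.4  55.3] toolY ang 7.28 F [ 0.5 -2.3  1.8] w 64.9
tx,ty,tz [  0.3  -1.5 -44.8] wx,wy,wz [ 0.4   0.01 -0.02] q6 86.5
world dir of tool y [0.992 0.127 0.   ] z [ 0.127 -0.992  0.   ]
```

View pics/side11.png

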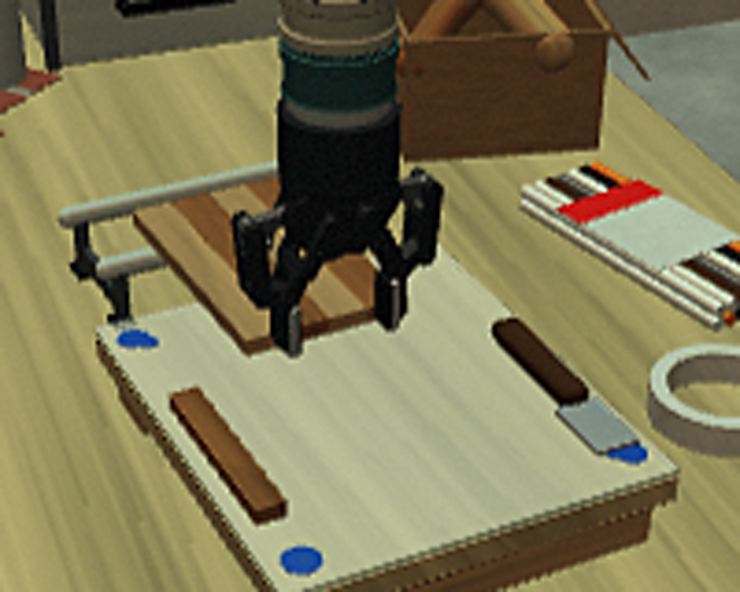

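View pics/top11.png

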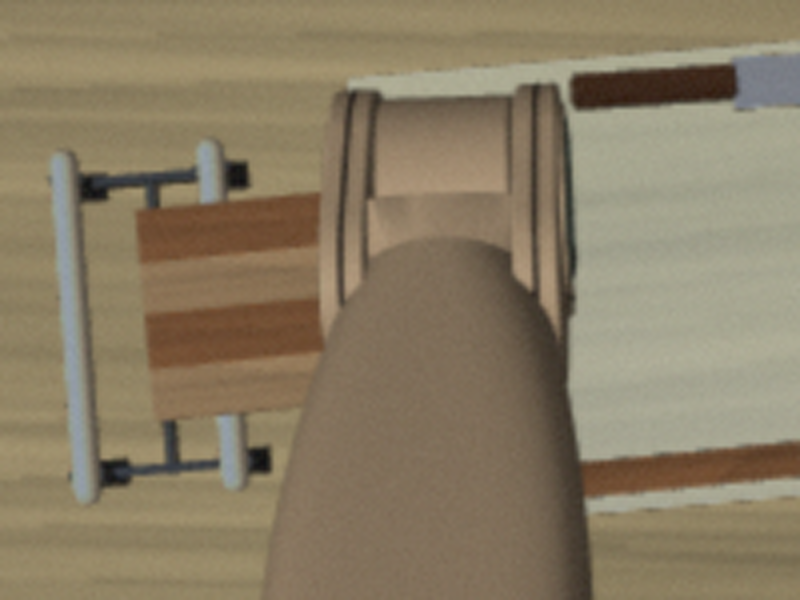

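The panel's front corners are at top-crop (136,210) and (156,420), over the first tube. I'll check them against the plan.

Run:
```python
from h import *
im=viewer.get_image("top")
P=ray(im,np.array([[136,210],[157,420]])/4+[155,160],.07)[:,:2]*1000
d=P[0]-P[1]; a=np.arctan2(d[1],d[0]); print(P,np.hypot(*d),np.degrees(a))
y=np.array([-np.sin(a),np.cos(a)]); print("centre",P.mean(0)-100*y)
s=.65; print(np.array(A)+(np.array(B)-np.array(A))*s)
```

```text
[[578.64030112 314.79959011]
 [460.94698552 298.71405554]] 118.78746129520871 7.782584172707776
centre [533.33508482 207.6779181 ]
[532.125  211.29     7.2775]
```

```bash
python3 -m jog '[{"tx":0,"ty":0,"tz":-4,"wx":0,"wy":0,"wz":0},{"tx":0,"ty":-0.3,"tz":-10,"wx":0.1,"wy":0,"wz":0},{"tx":0,"ty":-0.5,"tz":-16,"wx":0.2,"wy":0,"wz":0},{"tx":0,"ty":-0.7,"tz":-22,"wx":0.3,"wy":0,"wz":0},{"tx":0,"ty":-0.9,"tz":-28,"wx":0.3,"wy":0,"wz":0},{"tx":0,"ty":-1.1,"tz":-34,"wx":0.3,"wy":0,"wz":0},{"tx":0,"ty":-1.3,"tz":-40,"wx":0.4,"wy":0,"wz":0},{"tx":0,"ty":-1.5,"tz":-45,"wx":0.5,"wy":0,"wz":0}]' 65
python3 - <<'E'
from h import *
wp(.8);wp(.95)
for n in ("top","side"):
    im=viewer.get_image(n); f=im["frame"][:,:,::-1]
    f=f[140:300,230:430] if n=="side" else f[160:310,155:355]
    cv2.imwrite(f"pics/{n}12.png",cv2.resize(f,None,fx=4 if n=="top" else 3.7,fy=4 if n=="top" else 3.7,interpolation=cv2.INTER_CUBIC))
E
```

```text
time_s: 14.48
ee_pos: [0.5391, 0.1449, 0.0551]
orientation: [-81.7, 90.0, -165.0]
contact_force: [0.5, -0.9, -0.5]
width: 0.0649
s 0.8 tcp [539.5 144.7] ang 6.88
t 14.4833 pos [539.1 144.9  55.1] toolY ang 6.78 F [ 0.5 -0.9 -0.5] w 64.9
tx,ty,tz [0.1 0.3 0.3] wx,wy,wz [-0.1   0.    0.01] q6 91.6
world dir of tool y [ 0.993  0.118 -0.   ] z [ 0.118 -0.993  0.   ]
s 0.95 tcp [532.8 188.2] ang 6.48
t 14.4833 pos [539.1 144.9  55.1] toolY ang 6.78 F [ 0.5 -0.9 -0.5] w 64.9
tx,ty,tz [  0.1  -1.2 -43.7] wx,wy,wz [0.3  0.   0.01] q6 91.6
world dir of tool y [ 0.993  0.118 -0.   ] z [ 0.118 -0.993  0.   ]
```

View pics/side12.png

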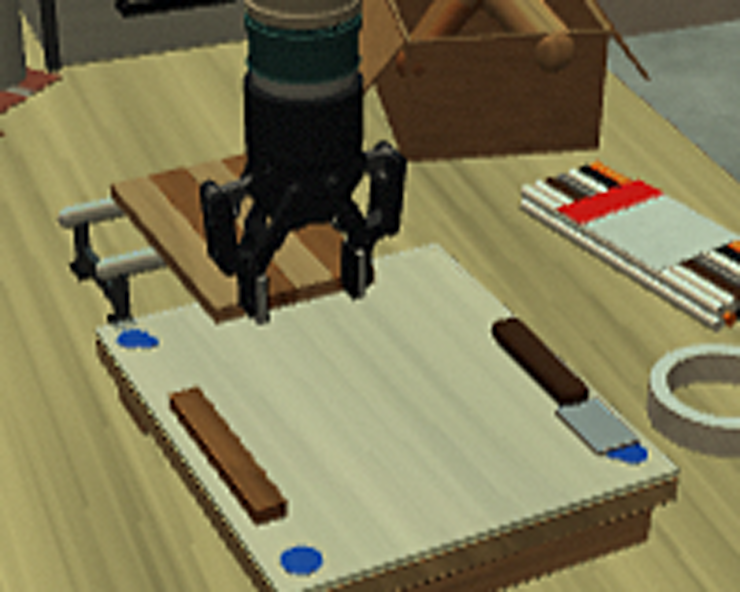

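View pics/top12.png

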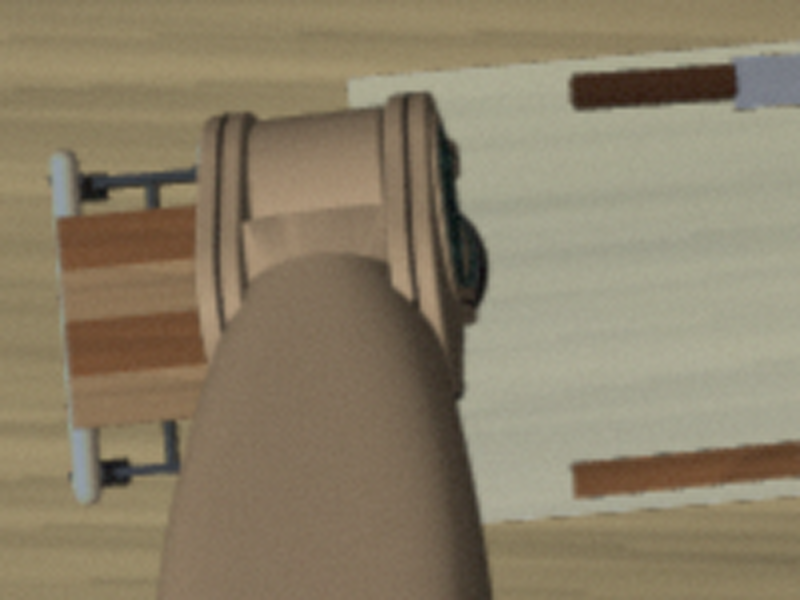

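The panel spans onto the second tube, its front edge flush with it at crop u≈60–75. I'll continue, slowing down.

```bash
python3 -m jog '[{"tx":0,"ty":0,"tz":-4,"wx":0,"wy":0,"wz":0},{"tx":0,"ty":-0.3,"tz":-10,"wx":0.1,"wy":0,"wz":0},{"tx":0,"ty":-0.5,"tz":-16,"wx":0.2,"wy":0,"wz":0},{"tx":0,"ty":-0.7,"tz":-22,"wx":0.2,"wy":0,"wz":0},{"tx":0,"ty":-0.9,"tz":-28,"wx":0.3,"wy":0,"wz":0},{"tx":0,"ty":-1,"tz":-34,"wx":0.3,"wy":0,"wz":0},{"tx":0,"ty":-1.1,"tz":-39,"wx":0.3,"wy":0,"wz":0},{"tx":0,"ty":-1.2,"tz":-42,"wx":0.3,"wy":0,"wz":0}]' 65
python3 -c "
from h import *
wp(.95);wp(1)"
```

```text
time_s: 15.25
ee_pos: [0.5331, 0.1866, 0.0552]
orientation: [154.4, 90.0, 70.9]
contact_force: [0.8, 0.0, -0.8]
width: 0.0651
s 0.95 tcp [532.8 188.2] ang 6.48
t 15.25 pos [533.1 186.6  55.2] toolY ang 6.51 F [ 0.8  0.  -0.8] w 65.1
tx,ty,tz [ 0.2 -0.1 -1.6] wx,wy,wz [ 0.03 -0.01 -0.  ] q6 96.2
world dir of tool y [0.994 0.113 0.   ] z [ 0.113 -0.994 -0.   ]
s 1 tcp [530.6 202.7] ang 6.35
t 15.25 pos [533.1 186.6  55.2] toolY ang 6.51 F [ 0.8  0.  -0.8] w 65.1
tx,ty,tz [  0.2  -0.7 -16.3] wx,wy,wz [ 0.16 -0.01 -0.  ] q6 96.2
world dir of tool y [0.994 0.113 0.   ] z [ 0.113 -0.994 -0.   ]
```

```bash
python3 -m jog '[{"tx":0,"ty":0,"tz":5,"wx":0,"wy":0,"wz":0},{"tx":0,"ty":0,"tz":20,"wx":0,"wy":0,"wz":0},{"tx":-10,"ty":0,"tz":45,"wx":0,"wy":0,"wz":0},{"tx":-25,"ty":0,"tz":75,"wx":0,"wy":0,"wz":0},{"tx":-40,"ty":0,"tz":110,"wx":0,"wy":0,"wz":0},{"tx":-40,"ty":0,"tz":150,"wx":0,"wy":0,"wz":0},{"tx":-40,"ty":0,"tz":185,"wx":0,"wy":0,"wz":0},{"tx":-40,"ty":0,"tz":210,"wx":0,"wy":0,"wz":0}]' 65
python3 - <<'E'
from h import *
for n in ("top","side"):
    im=viewer.get_image(n); f=im["frame"][:,:,::-1]
    cv2.imwrite(f"pics/{n}13full.png",f)
    f=f[140:300,200:400] if n=="side" else f[160:310,155:355]
    cv2.imwrite(f"pics/{n}13.png",cv2.resize(f,None,fx=4 if n=="top" else 3.7,fy=4 if n=="top" else 3.7,interpolation=cv2.INTER_CUBIC))
panelmeas((150,190,262,290),.069)
E
```

```text
time_s: 15.92
ee_pos: [0.5578, -0.026, 0.0961]
orientation: [64.5, 89.9, -19.1]
contact_force: [0.5, 1.1, 0.8]
width: 0.0651
panel centre 518.8 289.6 dims 224.1 222.7 ang 1.83 px area 9442.0
```

View pics/side13.png

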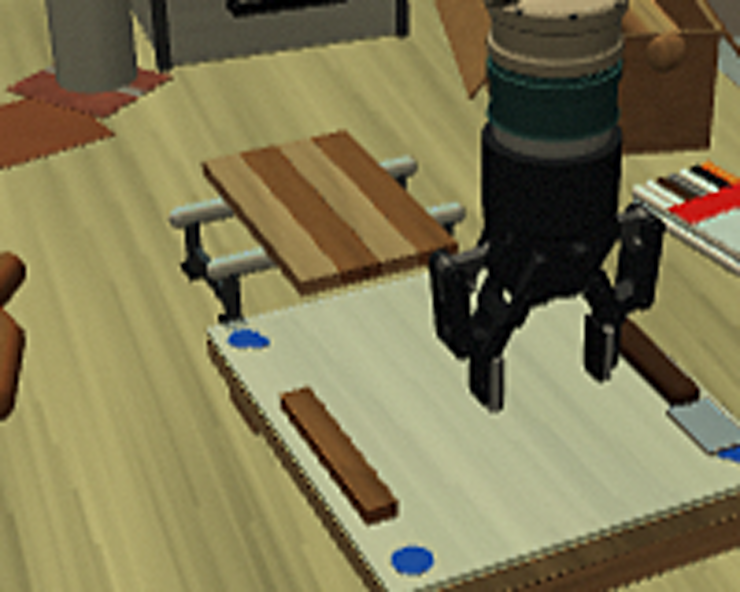

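View pics/top13.png

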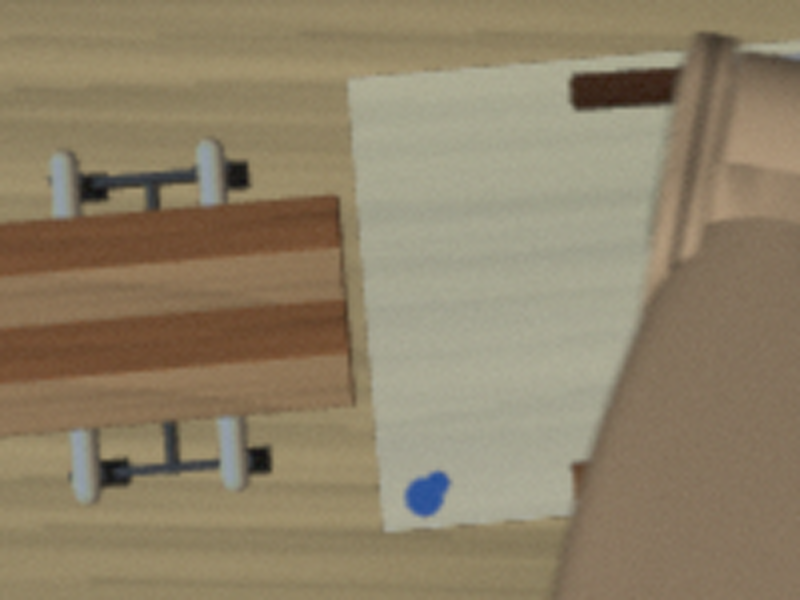

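The panel now rests on both tubes, its rear edge at crop u≈340–352 near the glass edge at u≈350–385. I'll measure with a tighter hue mask.

```bash
cat >> h.py <<'E'
def rackmeas():
    im=viewer.get_image("top"); f=cv2.GaussianBlur(im["frame"],(3,3),0)
    hsv=cv2.cvtColor(f,cv2.COLOR_RGB2HSV); H,S,V=[hsv[...,i].astype(int) for i in range(3)]
    m=((H<=18)&(S>88)&(V>45)).astype(np.uint8)*255
    cv2.imwrite("pics/m.png",cv2.resize(m[170:300,125:285],None,fx=4,fy=4))
    return rect(im,m,.069,(120,195,262,285),"panel",5)
E
python3 -c "
from h import *
rackmeas()"
```

```text
panel centre 521.6 296.6 dims 120.6 203.3 ang 6.31 px area 4649.5
```

View pics/m.png

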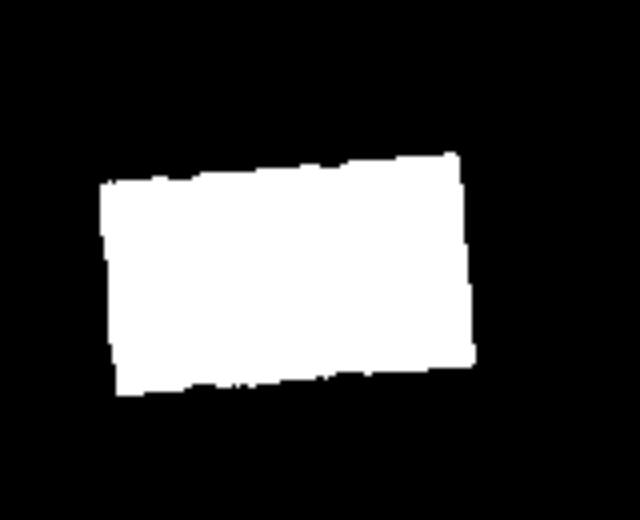

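Panel is at about (521.5, 298) with yaw 6.3°, so it needs about 15 mm more along y. I'll go back to the rear edge.

```bash
python3 -c "
from h import *
go(536.5,158,80,6.35)"
```

```text
t 16.1167 pos [556.9 -23.5  95.3] toolY ang 6.36 F [-0.1 -1.3  0. ] w 64.9
tx,ty,tz [ 1.540e+01 -1.000e-01 -1.827e+02] wx,wy,wz [ 0.01 -0.05 -0.01] q6 74.5
world dir of tool y [0.994 0.111 0.   ] z [ 0.111 -0.994 -0.001]
```

```bash
python3 -m jog '[{"tx":0,"ty":0,"tz":-20,"wx":0,"wy":0,"wz":0},{"tx":0,"ty":0,"tz":-50,"wx":0,"wy":0,"wz":0},{"tx":0,"ty":0,"tz":-85,"wx":0,"wy":0,"wz":0},{"tx":4,"ty":0,"tz":-120,"wx":0,"wy":0,"wz":0},{"tx":8,"ty":0,"tz":-150,"wx":0,"wy":0,"wz":0},{"tx":12,"ty":0,"tz":-172,"wx":0,"wy":0,"wz":0},{"tx":15,"ty":0,"tz":-182,"wx":0,"wy":0,"wz":0},{"tx":15,"ty":0,"tz":-182,"wx":0,"wy":0,"wz":0}]' 65; python3 -m jog '[{"tx":0,"ty":0,"tz":0,"wx":0,"wy":0,"wz":0},{"tx":0,"ty":0,"tz":0,"wx":0,"wy":0,"wz":0}]'; python3 -c "
from h import *
go(534,180,55,6.35)"
```

```text
time_s: 16.78
ee_pos: [0.5347, 0.1607, 0.0794]
orientation: [-106.1, 89.9, 170.7]
contact_force: [-0.4, 0.2, -0.8]
width: 0.0649
time_s: 16.95
ee_pos: [0.5364, 0.1574, 0.0802]
orientation: [-4.7, 90.0, -88.2]
contact_force: [0.0, 0.1, -0.7]
width: 0.0647
t 16.95 pos [536.4 157.4  80.2] toolY ang 6.46 F [ 0.   0.1 -0.7] w 64.7
tx,ty,tz [ 25.2   0.1 -22.7] wx,wy,wz [0.11 0.03 0.  ] q6 93.3
world dir of tool y [ 0.994  0.113 -0.   ] z [ 0.113 -0.994  0.001]
```

```bash
python3 -m jog '[{"tx":8,"ty":0,"tz":0,"wx":0,"wy":0,"wz":0},{"tx":17,"ty":0,"tz":0,"wx":0,"wy":0,"wz":0},{"tx":23,"ty":0,"tz":0,"wx":0.1,"wy":0,"wz":0},{"tx":25,"ty":0,"tz":-5,"wx":0.1,"wy":0,"wz":0},{"tx":25,"ty":0,"tz":-12,"wx":0.1,"wy":0,"wz":0},{"tx":25,"ty":0,"tz":-19,"wx":0.1,"wy":0,"wz":0},{"tx":25,"ty":0,"tz":-23,"wx":0.1,"wy":0,"wz":0},{"tx":25,"ty":0,"tz":-23,"wx":0.1,"wy":0,"wz":0}]' 65;  python3 -c "
from h import *
go(531.8,202,55,6.35)"
```

```text
time_s: 17.62
ee_pos: [0.534, 0.1821, 0.0556]
orientation: [113.2, 89.9, 29.7]
contact_force: [-0.6, -0.1, -0.3]
width: 0.0652
t 17.6167 pos [534.  182.1  55.6] toolY ang 6.46 F [-0.6 -0.1 -0.3] w 65.2
tx,ty,tz [  0.6   0.  -20.1] wx,wy,wz [ 0.11 -0.02 -0.05] q6 95.8
world dir of tool y [0.994 0.113 0.001] z [ 0.113 -0.994 -0.   ]
```

```bash
python3 -m jog '[{"tx":0,"ty":0,"tz":-3,"wx":0,"wy":0,"wz":0},{"tx":0,"ty":0,"tz":-6,"wx":0.1,"wy":0,"wz":0},{"tx":0,"ty":0,"tz":-9,"wx":0.1,"wy":0,"wz":0},{"tx":0,"ty":0,"tz":-12,"wx":0.1,"wy":0,"wz":0},{"tx":0,"ty":0,"tz":-15,"wx":0.1,"wy":0,"wz":0},{"tx":0,"ty":0,"tz":-17,"wx":0.1,"wy":0,"wz":0},{"tx":0,"ty":0,"tz":-19,"wx":0.1,"wy":0,"wz":0},{"tx":0,"ty":0,"tz":-20,"wx":0.1,"wy":0,"wz":0}]' 65;  python3 -m jog '[{"tx":0,"ty":0,"tz":0,"wx":0,"wy":0,"wz":0}]'; python3 -c "
from h import *
go(531.8,202,55,6.35)"
```

```text
time_s: 18.28
ee_pos: [0.5318, 0.2008, 0.0554]
orientation: [56.6, 90.0, -27.1]
contact_force: [-0.2, -2.2, 1.9]
width: 0.0648
time_s: 18.37
ee_pos: [0.5318, 0.2009, 0.0553]
orientation: [109.3, 90.0, 25.6]
contact_force: [1.6, -1.0, 1.2]
width: 0.0651
t 18.3667 pos [531.8 200.9  55.3] toolY ang 6.28 F [ 1.6 -1.   1.2] w 65.1
tx,ty,tz [ 0.3  0.2 -1.1] wx,wy,wz [-0.07 -0.01 -0.02] q6 97.9
world dir of tool y [0.994 0.109 0.   ] z [ 0.109 -0.994 -0.   ]
```

Back off again and measure.

```bash
python3 -m jog '[{"tx":0,"ty":0,"tz":5,"wx":0,"wy":0,"wz":0},{"tx":0,"ty":0,"tz":20,"wx":0,"wy":0,"wz":0},{"tx":-10,"ty":0,"tz":45,"wx":0,"wy":0,"wz":0},{"tx":-25,"ty":0,"tz":75,"wx":0,"wy":0,"wz":0},{"tx":-45,"ty":0,"tz":110,"wx":0,"wy":0,"wz":0},{"tx":-65,"ty":0,"tz":150,"wx":0,"wy":0,"wz":0},{"tx":-85,"ty":0,"tz":185,"wx":0,"wy":0,"wz":0},{"tx":-95,"ty":0,"tz":225,"wx":0,"wy":0,"wz":0}]' 65
python3 - <<'E'
from h import *
rackmeas()
for n in ("top","side"):
    im=viewer.get_image(n); f=im["frame"][:,:,::-1]
    f=f[140:300,200:400] if n=="side" else f[160:310,115:315]
    cv2.imwrite(f"pics/{n}14.png",cv2.resize(f,None,fx=4 if n=="top" else 3.7,fy=4 if n=="top" else 3.7,interpolation=cv2.INTER_CUBIC))
    if n=="side":
        # predicted corners of target panel top
        p=np.radians(6.35); x=np.array([np.cos(p),np.sin(p),0]);y=np.array([-np.sin(p),np.cos(p),0])
        C=np.array([.5183,.313,.069]); print(((proj(im,[C+x*.06*a+y*.1*b for a in(-1,1) for b in (-1,1)])-[200,140])*3.7).round(0).tolist())
        C=np.array([.5183,.313,.057]); print("tube tops",((proj(im,[C+x*.1*a+y*.042*b for a in(-1,1) for b in (-1,1)])-[200,140])*3.7).round(0).tolist())
E
```

```text
time_s: 19.03
ee_pos: [0.557, -0.023, 0.1522]
orientation: [103.5, 89.8, 19.9]
contact_force: [0.9, -0.4, -0.2]
width: 0.0648
panel centre 520.4 310.3 dims 120.5 203.6 ang 6.23 px area 4663.0
[[289.0, 269.0], [193.0, 149.0], [446.0, 231.0], [336.0, 119.0]]
tube tops [[207.0, 258.0], [169.0, 207.0], [460.0, 199.0], [412.0, 153.0]]
```

View pics/side14.png

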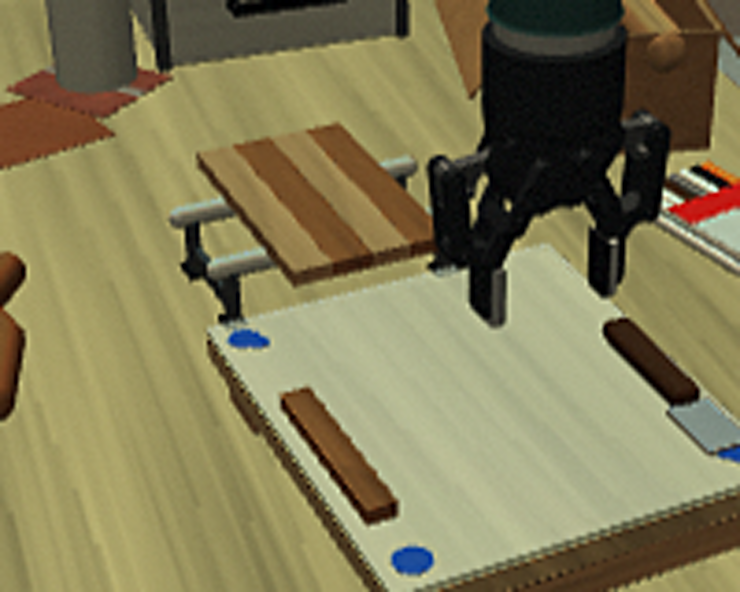

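View pics/top14.png

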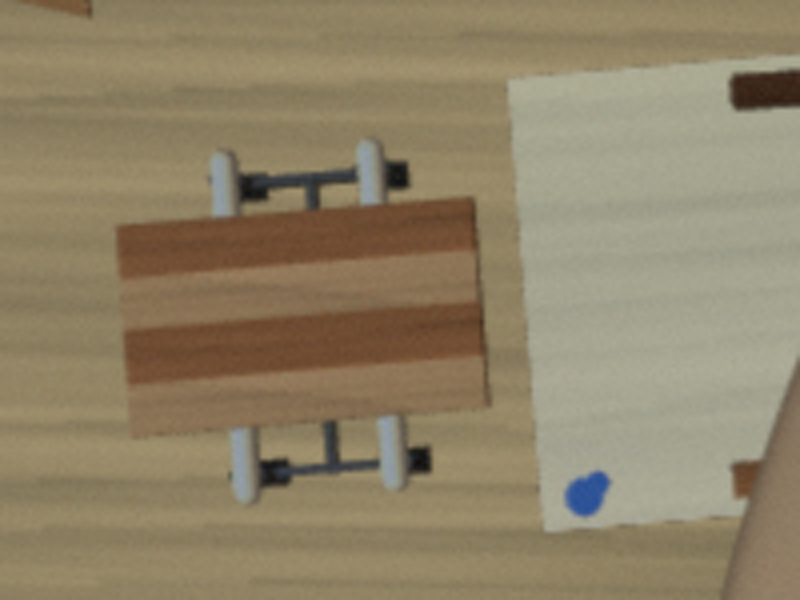

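Run:
```python
from h import *
im=viewer.get_image("top"); cv2.imwrite("pics/top15.png",im["frame"][:,:,::-1])
hsv=cv2.cvtColor(im["frame"],cv2.COLOR_RGB2HSV); H,S,V=[hsv[...,i].astype(int) for i in range(3)]
plate=((V>=38)&(V<95)).astype(np.uint8)*255
rect(im,plate,.024,(403,198,455,250),"weight",3)
```

```text
weight centre 580.2 -238.3 dims 59.3 102.6 ang 6.48 px area 938.5
```

View pics/top15.png

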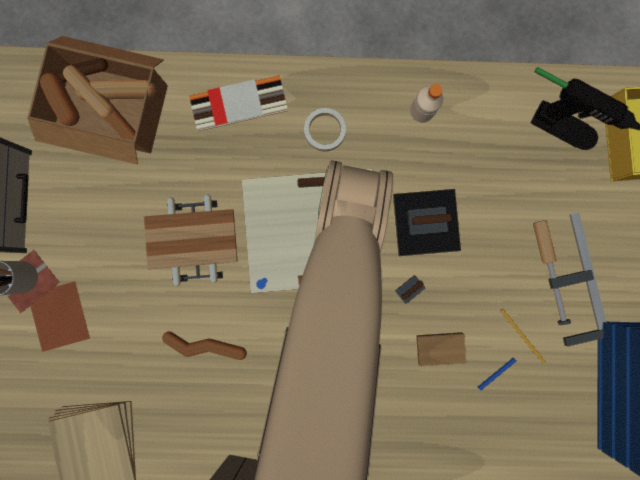

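The panel (190,239) sits across both tubes, and the weight (430,221) stands mid-mat. The arm touches nothing and the other objects I can see haven't moved, so I'm handing in.

```bash
python3 -c "
from bench import arm
print(arm.finish_job()); s=arm.get_state(); print(s['time_s'],s['contact_force'])"
```

```text
the job is handed in; nothing more can be done
None
the job is handed in; nothing more can be done
```

The press weight stands in the middle of the rubber mat, and the panel lies across both rack tubes, clear of the glass. I handed the job in at about 19 s of the 58 s.

- **Weight:** I lifted it by its handle and set it down on the mat. The last check puts it about 3–4 mm from the mat's centre and square to it. That mask also caught the handle (103 mm long instead of 90), so I allowed for it.
- **Panel:** I pushed it flat along the glass with both fingertips on its rear edge. A first push stopped about 15 mm short, so I checked and made a second short push.
- **Panel check:** The panel is at about (520, 312) mm with yaw 6.2°. The rack centre is about (518, 313) mm with yaw 6.35°, so the panel is centred within about 2 mm. The side view agrees to about one pixel once the same offset seen on the tubes is allowed for.
- **Level:** I judged this by eye in the side view; I did not measure it.
- **Other objects:** The ones I could see did not look moved. In the last top view the arm hid the strip and part of the scraper, but the side view just before it showed both in place.
- **Force:** The tool-force readings stayed below about 10 N.

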